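# Load trackballs into the cleaner with the one-ball scoop and set the timer

## Task

Use the scoop to carry all the trackballs from the grooved tray into the tank of the small cleaner, one at a time, never touching a ball with the fingers. When all are in the tank, stand the scoop back on its rest plate and set the round timer: turn its knob clockwise until the pointer is at the long raised mark on the timer's left, pressing the knob down while you turn so that the timer does not spin but goes on facing you. Leave the circuit board, the fuse carton, the tape roll and the bottle where they are.

Things in the scene. Friction and masses are not known exactly. Their poses are not given: they have to be found in the camera images.
- ball1: a trackball: smooth white plastic ball, diameter 34 mm, 35 g; the origin is its centre. Two or three of the three balls are present, each in a lane of the tray
- ball2: a trackball: smooth white plastic ball, diameter 34 mm, 35 g; the origin is its centre. Two or three of the three balls are present, each in a lane of the tray
- ball3: a trackball: smooth white plastic ball, diameter 34 mm, 35 g; the origin is its centre. Two or three of the three balls are present, each in a lane of the tray
- tray: fixed grey tray on four feet, 230 (its x) by 164 mm (its y); origin: on the bench, on its middle line, 125 mm from the front edge; x runs along the lanes to the end wall, away from the robot. Floor 16 mm above the bench. Three lanes along x, at y = -52, 0, +52 mm; a slot 17 mm wide down the middle of each keeps its ball centred (ball centre 31 mm above the bench). Flat floor between the slots. Balls start at x = 25 to 80 mm
- tray_end (a point): point on the tray floor at the foot of the end wall's inner face, on the middle lane (tray x = +100 mm); axes as the tray's. End wall 36 mm high over the bench; side walls 30 mm, inner faces at tray y = +-77 mm; front wall 26 mm, inner face at tray x = -120 mm
- scoop: one-ball scoop, 120 g, aluminium with a black upright grip; stands by itself like a dustpan, at the start on the rest plate. Origin: on its underside, straight below the grip; x points to the mouth, z up. Floor 3.5 mm thick, 44 mm wide, from x = -16 mm to a thin wedge lip at x = +64.5 mm. Cheeks 16 mm high at y = +-20 mm (44 mm wide over all), back wall at x = 22 mm
- scoop_grip (a point): centre of the scoop's grip, 63 mm above its underside; axes as the scoop's. The grip is an upright block 40 (x) by 16 (y) by 38 mm (z), from 44 to 82 mm above the underside, to be pinched across y from above
- scoop_pocket (a point): pocket of the scoop: an 18 mm square hole in its floor, centre 45 mm ahead of the grip. Pushed along a lane 0 to 2 mm above the tray floor, mouth first, the scoop rolls the ball to the end wall and slides under it; the ball drops into the pocket as the lip reaches the wall. It then lies 18 mm above the underside and rolls out if the scoop is tipped over 32 degrees
- rest_plate: fixed flat aluminium plate, 120 (x) by 75 (y) by 4 mm; origin: centre of its underside
- rest_spot (a point): centre of the top face of the rest plate; the scoop's place is with its origin within 30 mm of this point, standing upright, any way round
- cleaner: fixed small ultrasonic cleaner, grey housing 150 (x) by 190 (y) by 80 mm high, on feet; origin: centre of its underside. Its open, empty tank is 110 (x) by 150 mm (y) inside, in the middle of the top; tank floor 28 mm and rim 80 mm above the bench
- tank (a point): centre of the tank floor, 28 mm above the bench; axes as the cleaner's
- timer: round white timer standing loose on four rubber feet, diameter 90 mm, about 210 g; origin: centre of its underside; x points away from the robot (its small black window, at -x, faces the robot), y to its left. The long raised mark is on its top at +y. Left unpressed it spins when the knob is turned, as its feet slip; 6 to 12 N of downward push hold it
- timer_knob (a joint): angle of the timer's knob in rad relative to the housing: 0 when the pointer is towards the window (-x), growing clockwise seen from above; 1.571 when it is at the long raised mark. Friction 0.12 N m; stays where it is left; starts at 0.15 to 0.5
- knob_grip (a point): centre of the knob's grip bar, on its axis, 73 mm above the bench when not pressed; x along the bar, pointer end at -x. Bar 46 (x) by 14 (y) by 30 mm (z), 54 to 84 mm above the bench, on a disc 58 mm in diameter that turns with it, its top 54 mm above the bench. The knob sits on a spring: it goes down up to 10 mm, 1.5 N per mm
- bench_front (a point): fixed reference on the bench, axes as the world's (x away from the robot)
- test_pcb: green circuit board, 50 x 66 x 10 mm, lying on the bench; bystander; origin under its centre
- fuse_pack: small cream carton, 30 x 50 x 16 mm; bystander; origin under its centre
- tape_roll: orange tape roll, 76 mm in diameter, 19 mm high; bystander; origin under its centre
- flux_bottle: small white bottle with red cap and thin spout, 38 mm in diameter, 118 mm high; bystander; origin under its centre

How it is judged:
By the outcome, as a careful person would: the job done as asked, in the order asked, and still so for the second after the job is handed in, with the robot touching nothing.
Of ball1, ball2, ball3 only 2 to 3 are there at a start; the rules pass over those that are not, and their reading is None.
At some moment in a run one of timer may be knocked a few centimetres aside while the robot is not near it.
It also fails if it takes over 208 s, if anything falls off the work surface, if the arm or the gripper's body presses on something with over 40 N, if the wrist force passes 120 N, or if a joint passes its speed limit or range.

## Robot

A 7-joint arm with a two-finger parallel gripper is mounted at the origin on a cart in front of the work surface, level with it; the furniture and walls round the work are solid. World frame = base frame: x ahead of the robot, y to its left, z up, the work surface at z = 0. Lengths are in m, angles in degrees, forces in N, time in s.
With the tool pointing down it reaches from about 0.425 to 0.925 m from the base axis. Payload 6.8 kg.
Tool frame: the origin (TCP) lies at the very end of the fingers, on their centre line; the grasp point (between the pads) lies 19 mm behind it (arm.grasp_offset is the z of the grasp point in the tool frame, in m); z points along the fingers, y is the direction in which the jaws open and shut (so a half turn about z gives the same grasp; the last joint's range is limited). The gripper opens to 85 mm and grips with 20 to 120 N. Pads are 22 mm wide; open, the fingers measure 114 mm over their backs; the gripper's body (76 mm by 85 mm) begins 54 mm behind the grasp point. The pads swing forward as they close: fully open they stand 13 mm farther back than shut.
Start: joints at [-81.881, 27.33, 1.283, 89.118, -0.659, 63.558, -4.761], TCP at [0.167, 0.654, 0.209] pointing down, gripper open.
Joint ranges: [-169.35, 169.35], [-19.33, 120.38], [-80.79, 83.38], [13.8, 139.57], [-78.32, 258.32], [9.67, 109.79], [-169.56, 169.56]. Speed limits (degrees/s): [136.94, 136.94, 180, 180, 180, 180, 180].

## Interface

Orientations are given as a 3x3 rotation matrix whose columns are the frame's x, y, z axes.
In Python, from cell import arm, grab_frame, get_calibration gives the robot as it stands.
- The arm moves only by the shell command python3 -m creep 'ROWS' [FORCE]. ROWS is JSON, a list of rows, each a list of 3 entries, a list of its own where there are three numbers: the shift along the tool's x, y, z in m, then the turn, a rotation vector about the tool's x, y, z in degrees, then the opening, from 0 (shut) to 1 (fully open). A call has 1 to 8 rows; each row is the pose to reach, as a shift and turn from the pose commanded when the call began, along the tool's axes at that moment; what a row does not reach only later rows make up. A row lasts 1/10 s, in which the tool goes at most 50 mm and 8.59 degrees, less where a joint would pass 70% of its speed; a pose out of reach is approached as far as the arm can. A call with a gripper value outside its range is refused whole. The fingers move at their own pace and stop on an object; FORCE is the grip in N (left out, the last holds). Time passes only in rows, so rows that repeat a pose let the fingers close. It gives the time, the measured TCP pose, the force and the opening at its end, in the units of the state.
- arm.sense(): the state, without advancing time (a new reading comes with each control period).
- grab_frame(name): name is "scene" or "top" or "wrist"; returns (picture, depth): 420x560x3 uint8, red, green, blue; 420x560 float32, m along the optical axis (not along the pixel's ray), 0 where there is no reading.
- get_calibration(name): a dict with "vfov" (degrees; the focal length in pixels is half the picture's height over the tangent of half this angle, whatever the lens; pixels are square), "cx", "cy" (the principal point, pixels), "xyz" and "attitude" of the camera in the world. Camera axes: x right, y up, looking along -z (the intrinsics and any distortion apply to the point x, -y, -z); pixel columns grow to the right and rows downward; lengths in m; the calibration is good to about 2 mm. A picture is of the moment at which its call begins: read the wrist's pose just before it. get_calibration takes no time and is no camera call; for the wrist camera it gives the pose at the moment of the call.
- arm.close_job(): hands the job in, once; it reports no verdict.
The state is a dict: "t": time; "joint_pos": joint angles; "joint_velocities": joint speeds; "joint_efforts": joint torques, N m; "position": TCP position; "tcp_rot": TCP orientation; "force": force on the tool from outside, world axes, zero at the start; "torque": the same for the moment, N m; "opening": opening from 0.0 (shut) to 1.0 (fully open).
Only numpy, scipy, OpenCV 4.12 (cv2) and the standard library are available. Lean on these libraries where they do the work, as an engineer would, in place of code of your own. Each camera call takes 0.05 s, during which the arm holds its last target. There are 200 camera calls.

## Working session

There is one attempt and no reset: what is moved stays moved. The work goes in short steps, Python scripts to look and compute and a shell command to move; the robot and the scene stay as the last step left them, time stands still between calls to the robot, and variables do not carry over. Pictures are saved under pics/ and viewed, about 12 in all and at most 16, crops included, and the job is handed in when it is done.

```bash
mkdir -p pics; ls; cat > h.py <<'E'
import numpy as np, cv2
from cell import arm, grab_frame, get_calibration
def grab(n,f):
    c=get_calibration(n); p,d=grab_frame(n); cv2.imwrite('pics/'+f+'.png',p[:,:,::-1]); np.savez('pics/'+f+'.npz',p=p,d=d,R=np.array(c['attitude']),t=np.array(c['xyz']),v=c['vfov'],cx=c['cx'],cy=c['cy']); return c,p,d
def load(f): return np.load('pics/'+f+'.npz')
def K(z): f=210/np.tan(np.radians(float(z['v']))/2); return f,float(z['cx']),float(z['cy'])
def cloud(z):
    f,cx,cy=K(z); v,u=np.mgrid[0:420,0:560]; d=z['d']
    P=np.stack([(u-cx)/f*d,-(v-cy)/f*d,-d],-1)
    return P@z['R'].T+z['t']
def ray(z,u,v,h):
    f,cx,cy=K(z); r=z['R']@np.array([(u-cx)/f,-(v-cy)/f,-1]); return z['t']+r*(h-z['t'][2])/r[2]
E
python3 - <<'E'
from h import *
for n in ['scene','top']:
    c,p,d=grab(n,n+'0'); print({k:c[k] for k in c})
s=arm.sense(); print(s); print(arm.grasp_offset)
E
```

```text
pics
{'vfov': 50.41083463560439, 'cx': 281.90639007835114, 'cy': 212.47855968850615, 'xyz': array([-0.05573398, -0.54473869,  0.58794541]), 'attitude': array([[ 0.65224857,  0.41035034, -0.63732598],
       [-0.75760097,  0.32545645, -0.56579049],
       [-0.02475047,  0.85187481,  0.52316032]])}
{'vfov': 47.29223088884849, 'cx': 284.38081084547736, 'cy': 214.58747122390068, 'xyz': array([0.42403959, 0.00625067, 1.22542087]), 'attitude': array([[ 0.02476798,  0.99275384, -0.11758558],
       [-0.99953831,  0.02666289,  0.01456934],
       [ 0.01759894,  0.11717044,  0.99295587]])}
{'t': 0.1, 'joint_pos': array([-81.88218978,  27.3704694 ,   1.28185415,  89.17127067,
        -0.6605315 ,  63.55842555,  -4.76228443]), 'joint_velocities': array([ 0.02187855, -0.21506679, -0.04752817, -0.08492344, -0.11018513,
       -0.11814814, -0.05054283]), 'joint_efforts': array([ 3.86855259e-03, -5.97762001e+01,  1.61331564e+00, -2.81957191e+01,
        1.27644528e-02,  4.95184024e-03,  4.41809175e-05]), 'position': array([0.1667389 , 0.65350289, 0.20794059]), 'tcp_rot': array([[-9.68957178e-01,  2.47228434e-01, -2.97475819e-04],
       [ 2.47228591e-01,  9.68955875e-01, -1.59234353e-03],
       [-1.05431655e-04, -1.61645722e-03, -9.99998688e-01]]), 'force': array([ 0.10176868, -0.40429234, -0.1061805 ]), 'torque': array([ 0.03692285, -0.02007515,  0.01235518]), 'opening': 0.9999212757800519}
-0.0187
```

View pics/top0.png

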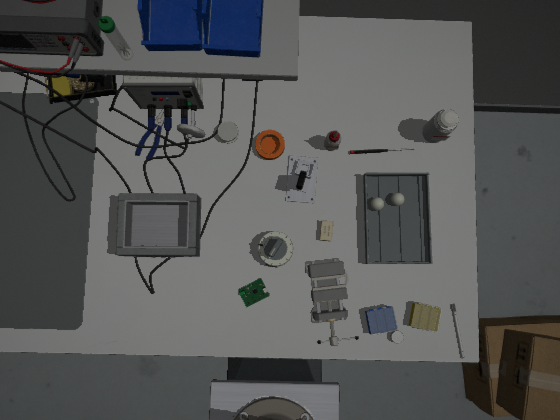

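View pics/scene0.png

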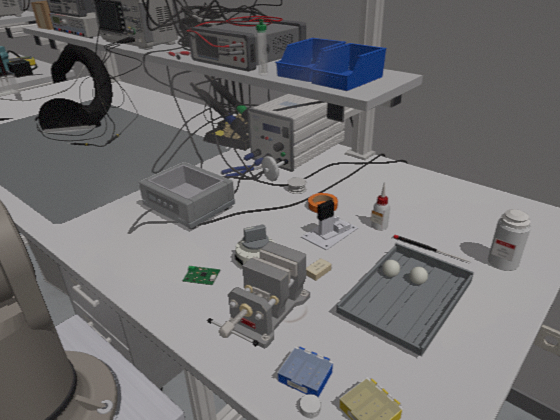

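Two balls are in the tray: the left lane at about (376,204) and the middle lane at (397,199). The right lane is empty. The scoop is at about (300,180), the timer at (275,249) and the cleaner at (158,225). A vise stands at (328,290).

```bash
python3 - <<'E'
from h import *
z=load('top0'); P=cloud(z)
for n,u,v in [('bench',450,300),('ball',376,202),('ball',397,198),('grip',302,178),('plate',295,197),('knob',275,247),('vise',325,265),('vise',325,295),('clean rim',125,200),('tankfl',157,225)]:
    print(n,P[v,u].round(3))
def box(m,lab):
    m=m.astype(np.uint8); n,l,s,c=cv2.connectedComponentsWithStats(m)
    for i in range(1,n):
        if s[i,4]>25: 
            q=P[l==i]; r=cv2.minAreaRect(np.ascontiguousarray(q[:,:2]*1000).astype(np.float32)); print(lab,s[i],np.median(q,0).round(3),'rect',np.round(r[0],0),np.round(r[1],0),round(r[2],1))
H=P[:,:,2]; roi=np.zeros(H.shape,bool); roi[80:350,100:480]=1; ok=roi&(z['d']>0)
box(ok&(H>.008)&(H<.3),'obj')
box(ok&(H>.06)&(H<.3),'tall')
g=np.zeros_like(roi); g[150:210,280:325]=1
box(ok&g&(H>.065),'grip')
g=np.zeros_like(roi); g[225:270,250:300]=1
box(ok&g&(H>.07),'knob'); box(ok&g&(H>.03),'timer')
d=z['p'].astype(int)
print(d[160:200:4,286:320:3].sum(-1)//3); print((H[160:204:3,286:320:3]*1000).round())
E
```

```text
bench [ 0.362 -0.437  0.001]
ball [ 0.601 -0.238  0.048]
ball [ 0.613 -0.291  0.047]
grip [ 0.65  -0.051  0.083]
plate [ 0.615 -0.038  0.005]
knob [0.481 0.01  0.081]
vise [ 0.441 -0.107  0.107]
vise [0.424 0.006 1.225]
clean rim [0.584 0.372 0.081]
tankfl [0.531 0.306 0.03 ]
obj [100  80   7   7  31] [0.894 0.468 0.023] rect [899. 466.] [18. 18.] 67.0
obj [ 100   80  106   83 3998] [0.835 0.295 0.061] rect [807. 336.] [222. 273.] 4.2
obj [423 109  35  33 813] [ 0.789 -0.386  0.097] rect [ 796. -396.] [64. 54.] 17.3
obj [217 121  21  20 322] [0.78  0.141 0.024] rect [781. 141.] [52. 51.] 14.2
obj [255 130  30  30 416] [0.75  0.031 0.018] rect [750.  31.] [74. 76.] 70.3
obj [324 131  17  20 253] [ 0.751 -0.126  0.06 ] rect [ 758. -128.] [36. 36.] 1.2
obj [294 160  21  31 221] [ 0.657 -0.048  0.071] rect [668. -53.] [44. 79.] 73.0
obj [ 363  173   69   91 5860] [ 0.566 -0.299  0.014] rect [ 566. -297.] [229. 166.] 1.8
obj [ 116  193   85   67 5288] [0.53  0.298 0.052] rect [526. 295.] [158. 191.] 1.4
obj [320 220  13  21 239] [ 0.53  -0.118  0.015] rect [ 530. -119.] [30. 50.] 85.3
obj
[... 1896 characters left out ...]
-2.  5.  8.  7.  4.  5.  1.  0. -2.]
 [-5.  5.  8.  1.  3.  3.  1.  2.  8. 19.  4. -2.]
 [-1.  2.  5.  0.  9.  4.  4.  2.  6.  1.  6.  5.]
 [-0.  1.  7. 20.  5. 84. 86.  8.  8.  2.  1.  1.]
 [-2. -0.  0.  9.  8. 83. 83.  9.  3.  2.  5. -4.]
 [-2.  1.  4.  7. 73. 88. 85.  3.  7.  2. -3. -2.]
 [-0.  3.  9.  5. 83. 86. 82.  7. -1. -0.  2. -0.]
 [-1.  4.  4.  8. 89. 87.  5. 10.  3.  8. -7. -5.]
 [-1.  5. 10.  4. 67. 71.  4.  9.  7.  5. -2. -2.]
 [-3.  2.  9. -1.  5.  5.  8.  6.  6.  2. -4. -3.]
 [ 7.  2.  3.  4.  2.  5.  6.  1.  2.  6. -2. -7.]
 [ 0.  3.  5.  5.  2.  4.  2.  0.  3. -3.  1. -4.]
 [ 1.  4.  1.  2.  3.  4. -2.  5.  4.  6. -7. -1.]
 [ 1.  2.  3. -3. -0. -2.  0.  2.  5.  3.  0. -1.]]
```

```bash
python3 - <<'E'
import cv2
a=cv2.imread('pics/top0.png'); b=cv2.imread('pics/scene0.png')
x=cv2.resize(a[120:345,230:440],None,fx=2.4,fy=2.4,interpolation=3); y=cv2.resize(b[170:330,170:400],None,fx=2,fy=2)
cv2.imwrite('pics/c1.png',x)
E
```

```text
(no output)
```

View pics/c1.png

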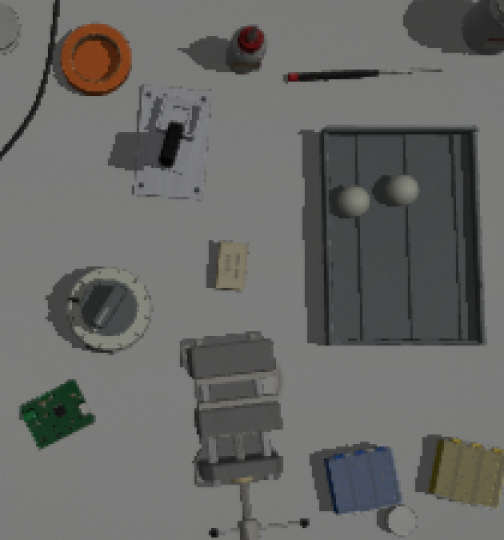

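The crop confirms this. The mouth of the scoop points up and slightly right, the timer pointer is near its lower left, and the tray's right lane is empty. I'll move above the scoop, since the tool yaw already matches the grip, and look from close by.

```bash
cat >> h.py <<'E'
from scipy.spatial.transform import Rotation as Ro
def go(xyz,yyaw=None,tilt=None):
    """tool-frame shift/turn to a world TCP target with tool down, tool y at yaw yyaw(deg)"""
    s=arm.sense(); R=np.array(s['tcp_rot']); p=np.array(s['position'])
    print('t',round(s['t'],2),'pos',p.round(4),'yyaw',np.degrees(np.arctan2(R[1,1],R[0,1])).round(2),'F',np.round(s['force'],1),'open',round(s['opening'],3),'j',np.round(s['joint_pos'],0))
    o=[(R.T@(np.array(xyz)-p)).round(4)]
    if yyaw is not None:
        a=np.radians(yyaw); y=np.array([np.cos(a),np.sin(a),0]); zz=np.array([0,0,-1.]); T=np.stack([np.cross(y,zz),y,zz],1)
        o.append(Ro.from_matrix(R.T@T).as_rotvec(degrees=True).round(2))
    print(*[list(map(float,q)) for q in o])
E
python3 -m creep '[[[-0.04,-0.035,-0.0025],[0,0,0],1],[[-0.08,-0.07,-0.005],[0,0,0],1],[[-0.11,-0.1,-0.01],[0,0,0],1],[[-0.14,-0.125,-0.01],[0,0,0],1],[[-0.18,-0.155,-0.01],[0,0,0],1],[[-0.213,-0.187,-0.013],[0,0,0],1]]'
python3 -m creep '[[[-0.04,-0.035,-0.0025],[0,0,0],1],[[-0.213,-0.187,-0.013],[0,0,0],1],[[-0.213,-0.187,-0.013],[0,0,0],1],[[-0.213,-0.187,-0.013],[0,0,0],1],[[-0.213,-0.187,-0.013],[0,0,0],1],[[-0.213,-0.187,-0.013],[0,0,0],1],[[-0.213,-0.187,-0.013],[0,0,0],1]]'
python3 -m creep '[[[-0.04,-0.035,-0.0025],[0,0,0],1],[[-0.213,-0.187,-0.013],[0,0,0],1],[[-0.213,-0.187,-0.013],[0,0,0],1],[[-0.213,-0.187,-0.013],[0,0,0],1],[[-0.213,-0.187,-0.013],[0,0,0],1],[[-0.213,-0.187,-0.013],[0,0,0],1],[[-0.213,-0.187,-0.013],[0,0,0],1],[[-0.213,-0.187,-0.013],[0,0,0],1]]'
python3 - <<'E'
from h import *
go([.649,-.049,.25],75.4)
grab('wrist','w1'); z=load('w1'); print(z['t'],z['R'].round(2))
E
```

```text
t: 0.7
position: [0.3282, 0.418, 0.2213]
tcp_rot: [[-0.969, 0.248, -0.0], [0.248, 0.969, -0.001], [-0.0, -0.001, -1.0]]
force: [0.5, -0.1, -0.8]
opening: 1.003
t: 1.4
position: [0.4898, 0.1807, 0.235]
tcp_rot: [[-0.967, 0.256, 0.001], [0.256, 0.967, -0.002], [-0.002, -0.001, -1.0]]
force: [-0.6, 0.3, -1.0]
opening: 0.999
t: 2.2
position: [0.647, -0.0471, 0.2469]
tcp_rot: [[-0.969, 0.248, -0.002], [0.248, 0.969, 0.0], [0.002, 0.0, -1.0]]
force: [-0.0, 0.3, 0.1]
opening: 0.999
t 2.2 pos [ 0.647  -0.0471  0.2469] yyaw 75.65 F [-0.   0.3  0.1] open 0.999 j [-18.  24.  24.  92. -10.  66.  83.]
[-0.0024, -0.0014, -0.0031] [0.0, -0.09, 0.25]
[ 0.57040522 -0.02723646  0.41241112] [[ 0.25 -0.92 -0.3 ]
 [ 0.97  0.24  0.08]
 [-0.   -0.31  0.95]]
```

View pics/w1.png

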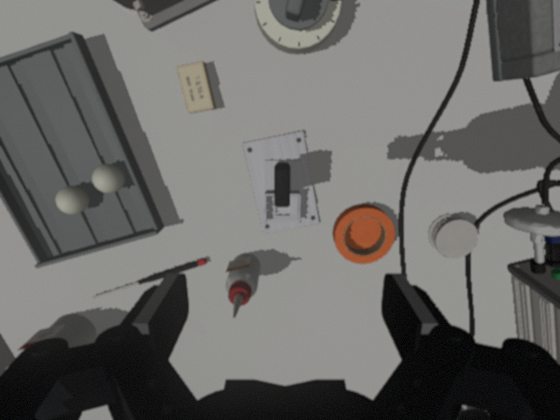

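The close view shows the scoop grip at (283,185), with its mouth downward at (284,215). The tray is at the upper left with balls at (72,200) and (108,178).

```bash
python3 - <<'E'
from h import *
z=load('w1'); P=cloud(z); p=z['p'].astype(int)
def rect(m,lab,h=None):
    n,l,s,c=cv2.connectedComponentsWithStats(m.astype(np.uint8)); i=1+np.argmax(s[1:,4])
    v,u=np.where(l==i); q=np.array([ray(z,a,b,h)[:2] for a,b in zip(u,v)])*1000 if h else P[l==i][:,:2]*1000
    r=cv2.minAreaRect(q.astype(np.float32)); print(lab,len(q),'z',np.median(P[l==i][:,2]).round(3),np.round(r[0],1),np.round(r[1],1),round(r[2],1))
H=P[:,:,2]; roi=lambda u0,v0,u1,v1:(lambda g:(g.__setitem__((slice(v0,v1),slice(u0,u1)),True),g)[1])(np.zeros(H.shape,bool))
rect(roi(260,150,310,210)&(H>.07),'griptop',.086)
rect(roi(235,120,330,240)&(P[:,:,2]<.2)&(p.sum(-1)//3>0)&(H>.0025),'plate+')
# tray wall tops : points with height
t=roi(0,20,180,275)&(H>.008)&(H<.055)
rect(t,'tray')
for nm,u,v in [('ballA',108,178),('ballB',72,200)]:
    g=roi(u-20,v-20,u+20,v+20)&(H>.034)&(H<.06)&(p.sum(-1)/3>90)
    q=P[g]; A=np.c_[2*q,np.ones(len(q))]; s=np.linalg.lstsq(A,(q**2).sum(1),rcond=None)[0]; print(nm,len(q),s[:3].round(4),np.sqrt(s[3]+s[:3]@s[:3]).round(4),ray(z,u,v,.031))
# end-wall corners of tray, inner bottom corners etc
for nm,u,v,h in [('outer end right top',160,230,.0),]: print(nm,ray(z,u,v,h))
z2=load('top0');P2=cloud(z2);H2=P2[:,:,2]
for y0,y1 in [(173,264)]:
    g=np.zeros(H.shape,bool); g[168:270,358:436]=1; q=P2[g&(H2>.024)&(H2<.04)]; r=cv2.minAreaRect((q[:,:2]*1000).astype(np.float32)); print('traytop',len(q),np.round(r[0],1),np.round(r[1],1),r[2])
x=cv2.resize(z['p'][20:280,0:180,::-1],None,fx=2.2,fy=2.2,interpolation=3); y=cv2.resize(z['p'][110:250,225:335,::-1],None,fx=3.5,fy=3.5,interpolation=3)
c=np.zeros((572,790,3),np.uint8); c[:572,:396]=x; c[:490,400:785]=y; cv2.imwrite('pics/c2.png',c)
E
```

```text
griptop 648 z 0.086 [646.4 -50.1] [15.2 42. ] 75.6
plate+ 5599 z 0.005 [662.9 -54.6] [ 75.5 120.2] 87.2
tray 26008 z 0.016 [ 565.5 -298.2] [230.2 166. ] 1.9
ballA 517 [ 0.5997 -0.2454  0.032 ] 0.0161 [ 0.59918149 -0.24553635  0.031     ]
ballB 484 [ 0.6131 -0.297   0.032 ] 0.016 [ 0.613175   -0.29738325  0.031     ]
outer end right top [ 0.68306646 -0.22520896  0.        ]
traytop 741 [ 565.7 -297.1] [228.3 165.9] 1.6523388624191284
```

View pics/c2.png

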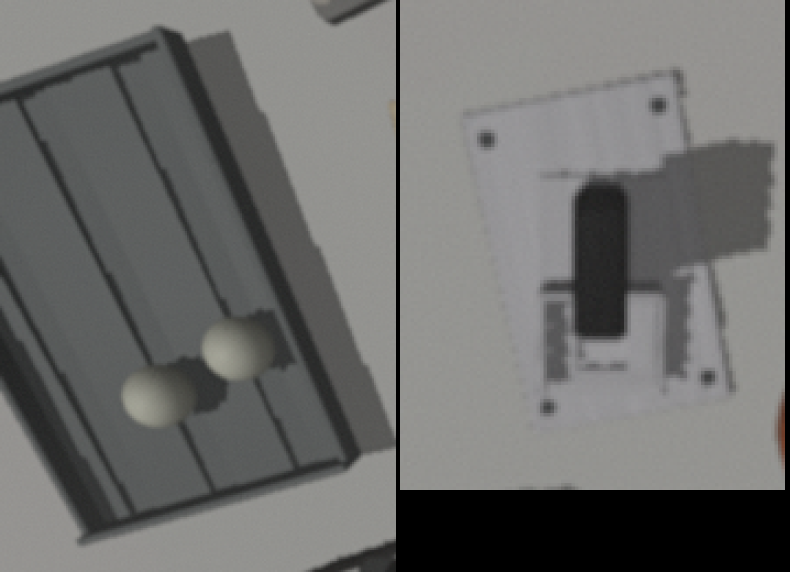

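Positions are consistent: ball height 31 mm, tray 230x166, grip 15x42 and plate 75x120. I'll turn the tool half round so the wrist camera looks at the mouth, then descend and grip.

```bash
for i in 1 2 3; do python3 -m creep '[[[0,0,0],[0,0,8.5],0.6],[[0,0,0],[0,0,17],0.6],[[0,0,0],[0,0,25.5],0.6],[[0,0,0],[0,0,34],0.6],[[0,0,0],[0,0,42.5],0.6],[[0,0,0],[0,0,51],0.6],[[0,0,0],[0,0,60],0.6],[[0,0,0],[0,0,60],0.6]]' >/dev/null; done
python3 - <<'E'
from h import *
go([.6464,-.0501,.048],-104.4)
E
```

```text
t 4.65 pos [ 0.6471 -0.0464  0.2471] yyaw -104.03 F [ 0.   0.8 -0.7] open 0.6 j [-43.  38.  67.  93. -36.  73. -74.]
[0.0005, 0.0037, 0.1991] [0.0, 0.08, 0.37]
```

```bash
python3 -m creep '[[[0.0005,0.0037,0.05],[0,0,0.4],0.6],[[0.0005,0.0037,0.1],[0,0,0.4],0.6],[[0.0005,0.0037,0.14],[0,0,0.4],0.6],[[0.0005,0.0037,0.17],[0,0,0.4],0.6],[[0.0005,0.0037,0.19],[0,0,0.4],0.6],[[0.0005,0.0037,0.199],[0,0,0.4],0.6],[[0.0005,0.0037,0.199],[0,0,0.4],0.6]]' 60
python3 -m creep '[[[0,0,0],[0,0,0],0],[[0,0,0],[0,0,0],0],[[0,0,0],[0,0,0],0],[[0,0,0],[0,0,0],0],[[0,0,0],[0,0,0],0],[[0,0,0],[0,0,0],0],[[0,0,-0.0],[0,0,0],0]]' 60
python3 - <<'E'
from h import *
go([.6464,-.0501,.048],-104.4)
E
```

```text
t: 5.35
position: [0.6468, -0.051, 0.0484]
tcp_rot: [[0.968, -0.251, -0.001], [-0.251, -0.968, 0.0], [-0.001, -0.0, -1.0]]
force: [-0.3, -0.8, -0.8]
opening: 0.601
t: 6.05
position: [0.648, -0.051, 0.0504]
tcp_rot: [[0.967, -0.253, 0.002], [-0.253, -0.967, 0.0], [0.002, -0.001, -1.0]]
force: [-1.7, 1.8, 6.1]
opening: 0.166
t 6.05 pos [ 0.648  -0.051   0.0504] yyaw -104.67 F [-1.7  1.8  6.1] open 0.166 j [-37.  49.  55. 102. -48.  56. -66.]
[-0.0018, -0.0005, 0.0024] [-0.06, -0.13, -0.27]
```

```bash
python3 -m creep '[[[0,0,-0.02],[0,0,0],0],[[0,0,-0.06],[0,0,0],0],[[0,0,-0.1],[0,0,-4],0],[[0,0,-0.1],[0,0,-8],0],[[0,0,-0.1],[0,0,-12],0],[[0,0,-0.1],[0,0,-16.4],0],[[0,0,-0.1],[0,0,-16.4],0]]' 
python3 - <<'E'
from h import *
go([.478,-.2493,.150],-88.2)
grab('wrist','w2')
E
```

```text
t: 6.75
position: [0.6469, -0.0515, 0.1502]
tcp_rot: [[1.0, 0.03, 0.001], [0.03, -1.0, 0.0], [0.001, -0.0, -1.0]]
force: [-0.5, 0.8, -1.6]
opening: 0.168
t 6.75 pos [ 0.6469 -0.0515  0.1502] yyaw -88.3 F [-0.5  0.8 -1.6] open 0.168 j [-38.  41.  58.  99. -38.  63. -57.]
[-0.1747, 0.1927, -0.0] [-0.02, -0.06, -0.1]
```

View pics/w2.png

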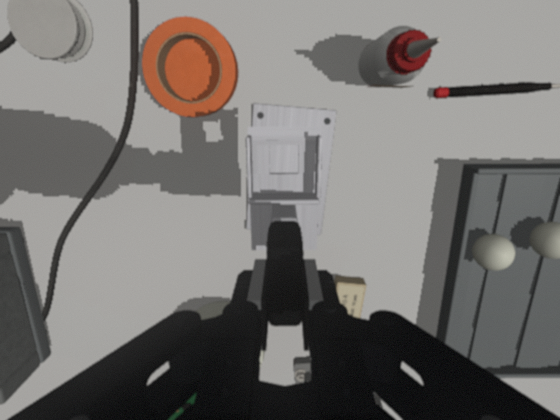

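The scoop is held squarely, with its pocket at about (284,157). I'll move over the start of the left lane and measure the held scoop there.

```bash
python3 -m creep '[[[-0.03,0.033,0],[0,0,0],0],[[-0.06,0.066,0],[0,0,0],0],[[-0.09,0.1,0],[0,0,0],0],[[-0.12,0.132,0],[0,0,0],0],[[-0.15,0.165,0],[0,0,0],0],[[-0.175,0.193,0],[0,0,0],0],[[-0.175,0.193,0.04],[0,0,0],0],[[-0.175,0.193,0.04],[0,0,0],0]]' 
python3 - <<'E'
from h import *
go([.478,-.2493,.0635],-88.2)
s=arm.sense(); grab('wrist','w3'); z=load('w3'); P=cloud(z)
R=np.array(s['tcp_rot']); Q=(P-np.array(s['position']))@R   # tool frame
H=Q[:,:,2]; m=(z['d']>0)&(np.abs(Q[:,:,1])<.024)&(Q[:,:,0]>.012)&(Q[:,:,0]<.075)&(H>.015)&(H<.056)
for lo,hi in [(.02,.036),(.036,.05)]:
    q=Q[m&(H>lo)&(H<hi)]
    A=np.c_[q[:,:2],np.ones(len(q))]; f=np.linalg.lstsq(A,q[:,2],rcond=None)[0]; print(lo,len(q),np.median(q,0).round(4),q.min(0).round(4),q.max(0).round(4),'plane',f.round(4))
q=Q[m]; print(np.histogram(q[:,2],bins=np.arange(.014,.058,.002)))
E
```

```text
t: 7.6
position: [0.4746, -0.2487, 0.1064]
tcp_rot: [[1.0, 0.025, -0.005], [0.025, -1.0, 0.003], [-0.005, -0.003, -1.0]]
force: [-0.2, 0.8, -1.3]
opening: 0.168
t 7.6 pos [ 0.4746 -0.2487  0.1064] yyaw -88.58 F [-0.2  0.8 -1.3] open 0.168 j [-21.  33.  57. 116. -36.  51. -32.]
[0.0035, 0.0008, 0.0429] [-0.16, 0.27, -0.38]
0.02 1320 [ 0.0237 -0.0014  0.0297] [ 0.0182 -0.0233  0.02  ] [0.0596 0.0209 0.036 ] plane [0.139  0.0058 0.0244]
0.036 3928 [ 0.0418 -0.0014  0.0427] [ 0.012  -0.0233  0.036 ] [0.064  0.0207 0.0467] plane [0.0393 0.0068 0.041 ]
(array([   9,   25,   23,   24,   63,  318,   87,  230,  403,  107,   88,
         88,   91,  645, 2634,  464,    6,    0,    0,    0,    0]), array([0.014, 0.016, 0.018, 0.02 , 0.022, 0.024, 0.026, 0.028, 0.03 ,
       0.032, 0.034, 0.036, 0.038, 0.04 , 0.042, 0.044, 0.046, 0.048,
       0.05 , 0.052, 0.054, 0.056]))
```

View pics/w3.png

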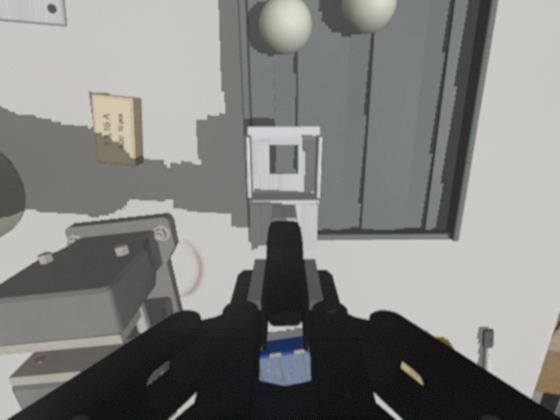

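The scoop is over the left lane, its centreline at about column 284 and ball A at (286,25). I'll compare the two in the tool frame.

```bash
python3 - <<'E'
from h import *
s=arm.sense(); z=load('w3'); P=cloud(z); p=z['p'].astype(int).sum(-1)/3
for u,v in [(286,25),(369,8)]:
    g=np.zeros(P.shape[:2],bool); g[0:v+32,u-32:u+32]=1; g&=(P[:,:,2]>.032)&(P[:,:,2]<.06)&(p>80)
    q=P[g]; A=np.c_[2*q,np.ones(len(q))]; c=np.linalg.lstsq(A,(q**2).sum(1),rcond=None)[0]; print('ball',len(q),c[:3].round(4),np.sqrt(c[3]+c[:3]@c[:3]).round(4))
R=np.array(s['tcp_rot']); Q=(P-np.array(s['position']))@R; H=Q[:,:,2]
m=(np.abs(Q[:,:,1])<.03)&(Q[:,:,0]>.026)&(Q[:,:,0]<.06)&(H>.02)&(H<.05)
for a in np.arange(.028,.06,.008):
    mm=m&(np.abs(Q[:,:,0]-a)<.004); y=Q[mm][:,1]; w=P[mm]; k=[w[y.argmin()],w[y.argmax()]]; print(a.round(3),y.min().round(4),y.max().round(4),'world mid',((k[0]+k[1])/2).round(4))
# tray inner walls
m=(P[:,:,2]>.024)&(P[:,:,2]<.036)&(P[:,:,0]>.46)&(P[:,:,0]<.56)
for x in (.47,.5,.53):
    y=P[m&(np.abs(P[:,:,0]-x)<.005)][:,1]; y=y[y<-.2]; print(x,np.percentile(y,[1,99]).round(4))
go([.478,-.2493,.0635],-88.2)
E
```

```text
ball 2357 [ 0.5992 -0.2452  0.0314] 0.0165
ball 1410 [ 0.6123 -0.2967  0.0315] 0.0162
0.028 -0.0232 0.0207 world mid [ 0.5045 -0.2468  0.075 ]
0.036 -0.0229 0.0205 world mid [ 0.5089 -0.2467  0.0756]
0.044 -0.0234 0.0208 world mid [ 0.5201 -0.2463  0.0743]
0.052 -0.0229 0.0207 world mid [ 0.5246 -0.2464  0.0753]
0.47 [-0.383  -0.2195]
0.5 [-0.382  -0.2184]
0.53 [-0.381  -0.2179]
t 7.65 pos [ 0.4761 -0.2489  0.108 ] yyaw -88.48 F [-0.1  0.3 -0.6] open 0.168 j [-21.  33.  57. 116. -36.  51. -32.]
[0.002, 0.0006, 0.0445] [-0.09, 0.18, -0.28]
```

```bash
python3 -m creep '[[[0.002,0.0018,0.01],[0,0,-0.3],0],[[0.002,0.0018,0.025],[0,0,-0.3],0],[[0.002,0.0018,0.035],[0,0,-0.3],0],[[0.002,0.0018,0.04],[0,0,-0.3],0],[[0.002,0.0018,0.04],[0,0,-0.3],0],[[0.002,0.0018,0.04],[0,0,-0.3],0]]' 
python3 - <<'E'
from h import *
go([.478,-.2505,.0635],-88.2)
E
```

```text
t: 8.25
position: [0.4798, -0.2512, 0.0689]
tcp_rot: [[0.999, 0.035, -0.0], [0.035, -0.999, -0.0], [-0.0, 0.0, -1.0]]
force: [0.1, 0.2, -1.2]
opening: 0.165
t 8.25 pos [ 0.4798 -0.2512  0.0689] yyaw -88.02 F [ 0.1  0.2 -1.2] open 0.165 j [-18.  36.  53. 117. -40.  47. -29.]
[-0.0017, -0.0007, 0.0054] [0.01, 0.0, 0.18]
```

```bash
python3 -m creep '[[[0,-0.0007,0.005],[0,0,0.2],0],[[0,-0.0007,0.005],[0,0,0.2],0],[[0.01,-0.0007,0.005],[0,0,0.2],0],[[0.02,-0.0007,0.005],[0,0,0.2],0],[[0.03,-0.0007,0.005],[0,0,0.2],0],[[0.04,-0.0007,0.005],[0,0,0.2],0],[[0.05,-0.0007,0.005],[0,0,0.2],0],[[0.06,-0.0007,0.005],[0,0,0.2],0]]' 
python3 - <<'E'
from h import *
go([.610,-.2463,.0635],-88.2)
grab('wrist','w4')
E
```

```text
t: 9.05
position: [0.5407, -0.2481, 0.0637]
tcp_rot: [[1.0, 0.032, -0.0], [0.032, -1.0, -0.0], [-0.0, 0.0, -1.0]]
force: [-0.3, -0.1, -1.5]
opening: 0.165
t 9.05 pos [ 0.5407 -0.2481  0.0637] yyaw -88.19 F [-0.3 -0.1 -1.5] open 0.165 j [-18.  41.  52. 110. -42.  51. -33.]
[0.0693, 0.0004, 0.0002] [0.0, 0.0, 0.01]
```

View pics/w4.png

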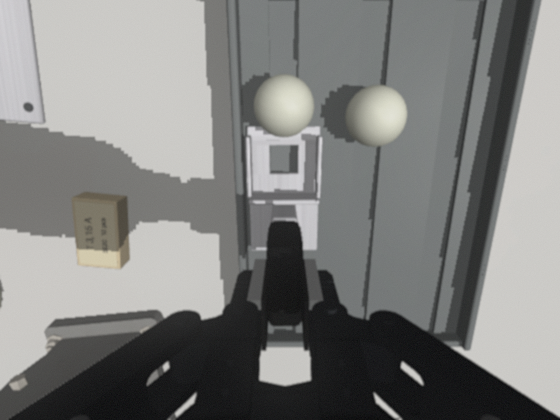

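The scoop slides centred, and ball A at (284,105) is at the lip. I'll keep pushing to the end wall.

```bash
python3 -m creep '[[[0.008,0.0003,0],[0,0,0],0],[[0.016,0.0003,0],[0,0,0],0],[[0.024,0.0003,0],[0,0,0],0],[[0.032,0.0003,0],[0,0,0],0],[[0.04,0.0003,0],[0,0,0],0],[[0.048,0.0003,0],[0,0,0],0],[[0.054,0.0003,0],[0,0,0],0],[[0.058,0.0003,0],[0,0,0],0]]' 
python3 -m creep '[[[0.003,0,0],[0,0,0],0],[[0.006,0,0],[0,0,0],0],[[0.009,0,0],[0,0,0],0],[[0.011,0,0],[0,0,0],0],[[0.011,0,0],[0,0,0],0],[[0.011,0,0],[0,0,0],0]]' 
python3 - <<'E'
from h import *
go([.610,-.2463,.0635],-88.2)
c,p,d=grab('wrist','w5'); z=load('w5'); P=cloud(z); pp=z['p'].astype(int).sum(-1)/3
g=np.zeros(P.shape[:2],bool); g[60:240,220:350]=1; g&=(P[:,:,2]>.038)&(P[:,:,2]<.08)&(pp>80)
q=P[g];print(len(q)); A=np.c_[2*q,np.ones(len(q))]; c=np.linalg.lstsq(A,(q**2).sum(1),rcond=None)[0]; print(c[:3].round(4),np.sqrt(c[3]+c[:3]@c[:3]).round(4))
E
```

```text
t: 9.9
position: [0.5984, -0.2466, 0.0637]
tcp_rot: [[1.0, 0.032, 0.0], [0.032, -1.0, -0.0], [0.0, 0.0, -1.0]]
force: [-0.0, -1.1, -2.1]
opening: 0.172
t: 10.5
position: [0.6085, -0.2464, 0.0638]
tcp_rot: [[1.0, 0.031, -0.0], [0.031, -1.0, 0.0], [-0.0, -0.0, -1.0]]
force: [-0.1, -1.1, -0.7]
opening: 0.168
t 10.5 pos [ 0.6085 -0.2464  0.0638] yyaw -88.22 F [-0.1 -1.1 -0.7] open 0.168 j [-17.  45.  51. 101. -42.  55. -37.]
[0.0015, -0.0001, 0.0003] [-0.0, 0.01, -0.02]
3492
[ 0.6416 -0.2542  0.0378] 0.0232
```

View pics/w5.png

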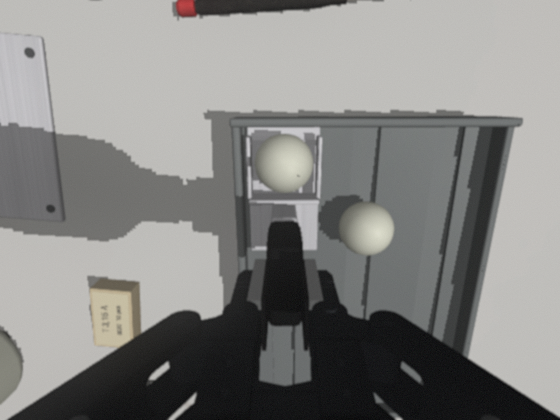

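Ball A sits in the pocket at (285,163) with the lip at the wall. I'll lift, then travel gently.

```bash
python3 -m creep '[[[-0.001,0,-0.003],[0,0,0],0],[[-0.001,0,-0.015],[0,0,0],0],[[-0.001,0,-0.035],[0,0,0],0],[[-0.001,0,-0.06],[0,0,0],0],[[-0.001,0,-0.085],[0,0,0],0],[[-0.001,0,-0.102],[0,0,0],0],[[-0.001,0,-0.11],[0,0,0],0],[[-0.001,0,-0.112],[0,0,0],0]]' 
python3 - <<'E'
from h import *
go([.510,.2955,.175],-88.2)
E
python3 -m creep '[[[0,-0.006,0],[0,0,0],0],[[0,-0.02,0],[0,0,0],0],[[-0.004,-0.042,0],[0,0,0],0],[[-0.008,-0.07,0],[0,0,0],0],[[-0.014,-0.1,0],[0,0,0],0],[[-0.02,-0.13,0],[0,0,0],0],[[-0.026,-0.16,0],[0,0,0],0],[[-0.032,-0.19,0],[0,0,0],0]]' 
python3 - <<'E'
from h import *
go([.510,.2955,.175],-88.2)
z=load('top0');P=cloud(z)
for u,v in [(100,60),(160,70),(230,70),(160,100),(185,85),(160,78)]: print(u,v,P[v,u].round(3))
E
```

```text
t: 11.35
position: [0.6079, -0.2465, 0.1767]
tcp_rot: [[1.0, 0.031, 0.001], [0.031, -1.0, -0.0], [0.001, 0.0, -1.0]]
force: [-0.8, -0.4, -1.2]
opening: 0.17
t 11.35 pos [ 0.6079 -0.2465  0.1767] yyaw -88.21 F [-0.8 -0.4 -1.2] open 0.17 j [-20.  39.  57.  96. -36.  65. -41.]
[-0.0809, -0.5448, 0.0015] [0.01, -0.07, -0.01]
t: 12.15
position: [0.5685, -0.0547, 0.1747]
tcp_rot: [[0.999, 0.032, -0.002], [0.032, -0.999, 0.001], [-0.002, -0.001, -1.0]]
force: [0.4, 0.9, -1.7]
opening: 0.165
t 12.15 pos [ 0.5685 -0.0547  0.1747] yyaw -88.15 F [ 0.4  0.9 -1.7] open 0.165 j [-45.  32.  63. 108. -33.  60. -57.]
[-0.0472, -0.352, 0.0001] [-0.04, 0.11, 0.05]
100 60 [0.851 0.384 0.266]
160 70 [0.834 0.258 0.266]
230 70 [0.839 0.113 0.263]
160 100 [0.832 0.3   0.09 ]
185 85 [0.84  0.225 0.171]
160 78 [0.856 0.283 0.167]
```

```bash
python3 -m creep '[[[-0.002,-0.015,0],[0,0,0],0],[[-0.005,-0.04,0],[0,0,0],0],[[-0.01,-0.07,0],[0,0,0],0],[[-0.014,-0.1,0],[0,0,0],0],[[-0.018,-0.13,0],[0,0,0],0],[[-0.022,-0.16,0],[0,0,0],0],[[-0.026,-0.19,0],[0,0,0],0],[[-0.03,-0.22,0],[0,0,0],0]]' 
python3 -m creep '[[[-0.003,-0.03,0],[0,0,0],0],[[-0.007,-0.06,0],[0,0,0],0],[[-0.012,-0.09,0],[0,0,0],0],[[-0.015,-0.115,0],[0,0,0],0],[[-0.017,-0.127,0.005],[0,0,0],0],[[-0.017,-0.132,0.01],[0,0,0],0],[[-0.017,-0.132,0.01],[0,0,0],0]]' 
python3 - <<'E'
from h import *
go([.510,.2955,.155],-88.2)
grab('wrist','w6')
E
```

```text
t: 12.95
position: [0.5312, 0.1639, 0.1749]
tcp_rot: [[0.999, 0.032, -0.002], [0.032, -0.999, -0.0], [-0.002, 0.0, -1.0]]
force: [0.2, 1.2, -1.7]
opening: 0.169
t: 13.65
position: [0.5108, 0.2925, 0.1645]
tcp_rot: [[1.0, 0.032, -0.002], [0.032, -1.0, -0.002], [-0.002, 0.001, -1.0]]
force: [-0.1, -0.1, -1.9]
opening: 0.167
t 13.65 pos [0.5108 0.2925 0.1645] yyaw -88.19 F [-0.1 -0.1 -1.9] open 0.167 j [-80.  37.  65. 107. -38.  62. -89.]
[-0.0007, -0.003, 0.0095] [0.08, 0.1, 0.01]
```

View pics/w6.png

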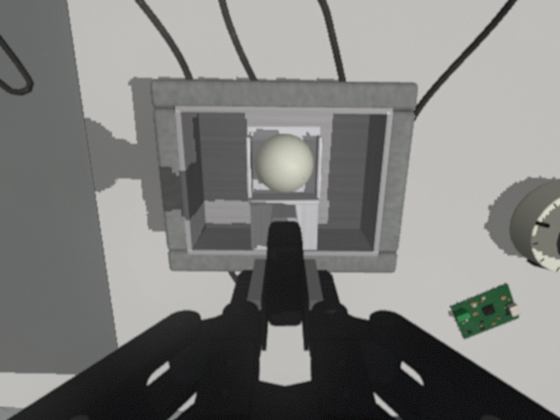

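The ball is in the scoop at (285,163), centred over the tank. I'll tip the mouth down.

```bash
python3 -m creep '[[[0,-0.003,0.003],[0,-4,0],0],[[0,-0.003,0.006],[0,-9,0],0],[[0,-0.003,0.009],[0,-14,0],0],[[0,-0.003,0.011],[0,-20,0],0],[[0,-0.003,0.011],[0,-26,0],0],[[0,-0.003,0.011],[0,-32,0],0],[[0,-0.003,0.011],[0,-38,0],0],[[0,-0.003,0.011],[0,-43,0],0]]' 
python3 -m creep '[[[0,0,0],[0,0,0],0],[[0,0,0],[0,-2,0],0],[[0,0,0],[0,-2,0],0],[[0,0,0],[0,-2,0],0]]' 
python3 - <<'E'
from h import *
go([.510,.2955,.175],-88.2)
grab('wrist','w7')
E
```

```text
t: 14.5
position: [0.5131, 0.2937, 0.1546]
tcp_rot: [[0.729, 0.028, -0.684], [0.02, -1.0, -0.02], [-0.684, 0.001, -0.73]]
force: [-0.2, -0.4, -1.1]
opening: 0.169
t: 14.9
position: [0.5121, 0.2953, 0.1555]
tcp_rot: [[0.709, 0.03, -0.705], [0.022, -1.0, -0.021], [-0.705, -0.001, -0.709]]
force: [0.4, -0.5, -1.5]
opening: 0.166
t 14.9 pos [0.5121 0.2953 0.1555] yyaw -88.27 F [ 0.4 -0.5 -1.5] open 0.166 j [-48.  56.  42.  74. -38. 109. -91.]
[-0.0152, -0.0003, -0.0124] [-0.07, 44.84, -0.05]
```

View pics/w7.png

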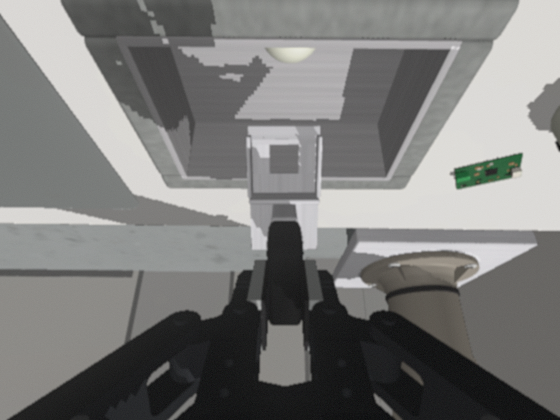

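The pocket is empty and ball A is in the tank at (290,50). I'll level the scoop and return for ball B.

```bash
python3 -m creep '[[[-0.003,0,-0.003],[0,8,0],0],[[-0.006,0,-0.006],[0,16,0],0],[[-0.009,0,-0.009],[0,24,0],0],[[-0.012,0,-0.011],[0,32,0],0],[[-0.015,0,-0.012],[0,40,0],0],[[-0.015,0,-0.012],[0,44.8,0],0],[[-0.015,0,-0.012],[0,44.8,0],0]]' 
python3 -m creep '[[[0.0,0.04,0],[0,0,0],0],[[0.005,0.08,0],[0,0,0],0],[[0.01,0.12,0],[0,0,0],0],[[0.015,0.16,0],[0,0,0],0],[[0.02,0.2,0],[0,0,0],0],[[0.025,0.25,0],[0,0,0],0],[[0.03,0.3,0],[0,0,0],0],[[0.03,0.33,0],[0,0,0],0]]' 
python3 -m creep '[[[0.0,0.03,0],[0,0,0],0],[[0,0.06,0],[0,0,0],0],[[0,0.09,0],[0,0,0],0],[[0,0.12,0],[0,0,0],0],[[0,0.15,0],[0,0,0],0],[[0,0.18,0],[0,0,0],0],[[-0.03,0.21,0],[0,0,0],0],[[-0.03,0.22,0],[0,0,0],0]]' 
python3 - <<'E'
from h import *
go([.4785,-.3023,.069],-88.2)
E
```

```text
t: 15.65
position: [0.5062, 0.2966, 0.1745]
tcp_rot: [[0.999, 0.034, -0.004], [0.034, -0.999, 0.003], [-0.004, -0.003, -1.0]]
force: [-0.9, 0.1, -1.1]
opening: 0.167
t: 16.45
position: [0.5501, -0.0382, 0.1748]
tcp_rot: [[1.0, 0.026, -0.003], [0.026, -1.0, -0.001], [-0.003, 0.001, -1.0]]
force: [0.5, 0.5, -2.0]
opening: 0.169
t: 17.25
position: [0.5221, -0.2594, 0.1746]
tcp_rot: [[1.0, 0.023, -0.006], [0.023, -1.0, -0.001], [-0.006, 0.001, -1.0]]
force: [-0.9, -0.3, -2.0]
opening: 0.167
t 17.25 pos [ 0.5221 -0.2594  0.1746] yyaw -88.69 F [-0.9 -0.3 -2. ] open 0.167 j [-20.  30.  55. 106. -28.  59. -41.]
[-0.0439, 0.0418, 0.1059] [0.04, 0.33, -0.49]
```

```bash
python3 -m creep '[[[-0.02,0.02,0],[0,0,-0.4],0],[[-0.043,0.042,0.01],[0,0,-0.4],0],[[-0.043,0.042,0.04],[0,0,-0.4],0],[[-0.043,0.042,0.07],[0,0,-0.4],0],[[-0.043,0.042,0.095],[0,0,-0.4],0],[[-0.043,0.042,0.1],[0,0,-0.4],0],[[-0.043,0.042,0.1],[0,0,-0.4],0],[[-0.043,0.042,0.1],[0,0,-0.4],0]]' 
python3 - <<'E'
from h import *
go([.4785,-.3023,.0637],-88.2)
s=arm.sense(); grab('wrist','w8'); z=load('w8'); P=cloud(z); p=z['p'].astype(int).sum(-1)/3
g=np.zeros(P.shape[:2],bool); g[0:110,235:340]=1; g&=(P[:,:,2]>.032)&(P[:,:,2]<.06)&(p>80)
q=P[g]; A=np.c_[2*q,np.ones(len(q))]; c=np.linalg.lstsq(A,(q**2).sum(1),rcond=None)[0]; print('ball',len(q),c[:3].round(4),np.sqrt(c[3]+c[:3]@c[:3]).round(4))
R=np.array(s['tcp_rot']); Q=(P-np.array(s['position']))@R; H=Q[:,:,2]
m=(np.abs(Q[:,:,1])<.03)&(Q[:,:,0]>.026)&(Q[:,:,0]<.06)&(H>.02)&(H<.047)
for a in (.035,.05):
    mm=m&(np.abs(Q[:,:,0]-a)<.004); y=Q[mm][:,1]; w=P[mm]; k=[w[y.argmin()],w[y.argmax()]]; print(a,y.min().round(4),y.max().round(4),'world mid',((k[0]+k[1])/2).round(4), np.median(Q[mm&(H>.04)][:,2]).round(4))
E
```

```text
t: 18.05
position: [0.4854, -0.2982, 0.0753]
tcp_rot: [[0.999, 0.038, -0.002], [0.038, -0.999, -0.001], [-0.002, 0.001, -1.0]]
force: [-0.5, 1.8, -0.6]
opening: 0.168
t 18.05 pos [ 0.4854 -0.2982  0.0753] yyaw -87.84 F [-0.5  1.8 -0.6] open 0.168 j [-10.  36.  48. 112. -35.  48. -30.]
[-0.007, 0.0039, 0.0116] [0.05, 0.12, 0.36]
ball 2104 [ 0.6125 -0.2968  0.0314] 0.0164
0.035 -0.023 0.0207 world mid [ 0.5166 -0.2959  0.0443] 0.0425
0.05 -0.023 0.0209 world mid [ 0.5332 -0.2953  0.0435] 0.0426
```

```bash
python3 -m creep '[[[0,0.001,0],[0,0,0],0],[[0,0.001,0],[0,0,0],0],[[0,0.001,0],[0,0,0],0]]' 
python3 - <<'E'
from h import *
go([.485,-.302,.0637],-88.2)
E
```

```text
t: 18.4
position: [0.485, -0.2983, 0.0745]
tcp_rot: [[0.999, 0.038, -0.003], [0.038, -0.999, -0.0], [-0.003, 0.0, -1.0]]
force: [0.0, -0.7, -2.3]
opening: 0.168
t 18.4 pos [ 0.485  -0.2983  0.0745] yyaw -87.81 F [ 0.  -0.7 -2.3] open 0.168 j [-10.  36.  48. 112. -35.  48. -30.]
[-0.0001, 0.0037, 0.0108] [0.01, 0.15, 0.39]
```

```bash
python3 -m creep '[[[0,0.0037,0.004],[0,0,0.4],0],[[0,0.0037,0.008],[0,0,0.4],0],[[0,0.0037,0.0108],[0,0.1,0.4],0],[[0,0.0037,0.0108],[0,0.1,0.4],0]]' 
python3 - <<'E'
from h import *
go([.485,-.302,.0637],-88.2)
E
```

```text
t: 18.8
position: [0.4845, -0.3019, 0.0628]
tcp_rot: [[1.0, 0.031, -0.002], [0.031, -1.0, 0.0], [-0.002, -0.0, -1.0]]
force: [-0.5, 0.6, -1.0]
opening: 0.171
t 18.8 pos [ 0.4845 -0.3019  0.0628] yyaw -88.23 F [-0.5  0.6 -1. ] open 0.171 j [ -9.  37.  47. 113. -36.  47. -29.]
[0.0005, 0.0001, -0.0009] [-0.02, 0.14, -0.03]
```

```bash
python3 -m creep '[[[0.008,0,-0.0008],[0,0,0],0],[[0.016,0,-0.0008],[0,0,0],0],[[0.024,0,-0.0008],[0,0,0],0],[[0.032,0,-0.0008],[0,0,0],0],[[0.04,0,-0.0008],[0,0,0],0],[[0.048,0,-0.0008],[0,0,0],0],[[0.056,0,-0.0008],[0,0,0],0],[[0.064,0,-0.0008],[0,0,0],0]]' 
python3 -m creep '[[[0.008,0,0],[0,0,0],0],[[0.016,0,0],[0,0,0],0],[[0.024,0,0],[0,0,0],0],[[0.032,0,0],[0,0,0],0],[[0.04,0,0],[0,0,0],0],[[0.046,0,0],[0,0,0],0],[[0.051,0,0],[0,0,0],0],[[0.054,0,0],[0,0,0],0]]' 
python3 -m creep '[[[0.003,0,0],[0,0,0],0],[[0.006,0,0],[0,0,0],0],[[0.008,0,0],[0,0,0],0],[[0.008,0,0],[0,0,0],0],[[0.008,0,0],[0,0,0],0]]' 
python3 - <<'E'
from h import *
go([.6105,-.298,.0637],-88.2)
grab('wrist','w9')
E
```

```text
t: 19.6
position: [0.5494, -0.3, 0.0639]
tcp_rot: [[1.0, 0.031, -0.002], [0.031, -1.0, -0.0], [-0.002, -0.0, -1.0]]
force: [-0.0, -1.2, -1.9]
opening: 0.17
t: 20.4
position: [0.6034, -0.2982, 0.0638]
tcp_rot: [[1.0, 0.031, -0.001], [0.031, -1.0, -0.0], [-0.001, 0.0, -1.0]]
force: [-0.1, 0.3, -2.7]
opening: 0.168
t: 20.9
position: [0.6107, -0.2981, 0.0638]
tcp_rot: [[1.0, 0.031, -0.002], [0.031, -1.0, -0.0], [-0.002, -0.0, -1.0]]
force: [0.6, 0.2, -1.3]
opening: 0.17
t 20.9 pos [ 0.6107 -0.2981  0.0638] yyaw -88.22 F [ 0.6  0.2 -1.3] open 0.17 j [ -9.  45.  45.  97. -38.  55. -37.]
[-0.0002, -0.0001, 0.0001] [-0.0, 0.1, -0.02]
```

View pics/w9.png

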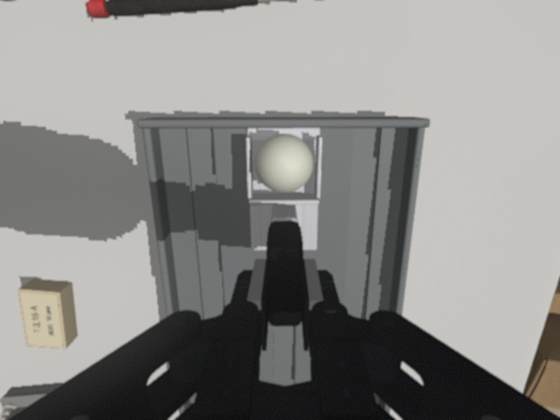

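Ball B is in the pocket at (285,163), and no balls remain in the tray. I'll lift and carry it.

```bash
python3 -m creep '[[[-0.001,0,-0.003],[0,0,0],0],[[-0.001,0,-0.015],[0,0,0],0],[[-0.001,0,-0.035],[0,0,0],0],[[-0.001,0,-0.06],[0,0,0],0],[[-0.001,0,-0.085],[0,0,0],0],[[-0.001,0,-0.102],[0,0,0],0],[[-0.001,0,-0.11],[0,0,0],0],[[-0.001,0,-0.112],[0,0,0],0]]' 
python3 -m creep '[[[0,-0.006,0],[0,0,0],0],[[0,-0.02,0],[0,0,0],0],[[-0.004,-0.042,0],[0,0,0],0],[[-0.008,-0.07,0],[0,0,0],0],[[-0.014,-0.1,0],[0,0,0],0],[[-0.02,-0.13,0],[0,0,0],0],[[-0.026,-0.16,0],[0,0,0],0],[[-0.032,-0.19,0],[0,0,0],0]]' 
python3 -m creep '[[[-0.006,-0.03,0],[0,0,0],0],[[-0.01,-0.06,0],[0,0,0],0],[[-0.014,-0.09,0],[0,0,0],0],[[-0.018,-0.12,0],[0,0,0],0],[[-0.022,-0.15,0],[0,0,0],0],[[-0.026,-0.18,0],[0,0,0],0],[[-0.03,-0.21,0],[0,0,0],0],[[-0.034,-0.24,0],[0,0,0],0]]' 
python3 - <<'E'
from h import *
go([.510,.267,.165],-88.2)
E
```

```text
t: 21.75
position: [0.6102, -0.2982, 0.1768]
tcp_rot: [[1.0, 0.031, -0.0], [0.031, -1.0, -0.0], [-0.0, 0.0, -1.0]]
force: [0.7, 0.2, -2.6]
opening: 0.17
t: 22.55
position: [0.5709, -0.1063, 0.1748]
tcp_rot: [[0.999, 0.032, -0.004], [0.032, -0.999, 0.001], [-0.004, -0.001, -1.0]]
force: [0.0, 0.6, -2.4]
opening: 0.168
t: 23.35
position: [0.5289, 0.132, 0.1751]
tcp_rot: [[0.999, 0.033, -0.004], [0.033, -0.999, -0.0], [-0.004, -0.0, -1.0]]
force: [-0.7, 0.2, -1.7]
opening: 0.171
t 23.35 pos [0.5289 0.132  0.1751] yyaw -88.14 F [-0.7  0.2 -1.7] open 0.171 j [-65.  27.  59. 112. -28.  57. -81.]
[-0.0145, -0.1355, 0.0101] [-0.0, 0.2, 0.06]
```

```bash
python3 -m creep '[[[-0.003,-0.03,0],[0,0,0],0],[[-0.007,-0.06,0],[0,0,0],0],[[-0.012,-0.09,0],[0,0,0],0],[[-0.0145,-0.115,0],[0,0,0],0],[[-0.0145,-0.128,0.005],[0,0,0],0],[[-0.0145,-0.136,0.01],[0,0,0],0],[[-0.0145,-0.136,0.01],[0,0,0],0]]' 
python3 - <<'E'
from h import *
go([.510,.267,.155],-88.2)
E
python3 -m creep '[[[0,0,0.003],[0,-4,0],0],[[0,0,0.006],[0,-9,0],0],[[0,0,0.009],[0,-14,0],0],[[0,0,0.01],[0,-20,0],0],[[0,0,0.01],[0,-26,0],0],[[0,0,0.01],[0,-32,0],0],[[0,0,0.01],[0,-38,0],0],[[0,0,0.01],[0,-43,0],0]]' 
python3 -m creep '[[[0,0,0],[0,-1,0],0],[[0,0,0],[0,-1,0],0],[[0,0,0],[0,-1,0],0],[[0,0,0],[0,-1,0],0]]' 
python3 - <<'E'
from h import *
go([.510,.267,.175],-88.2)
grab('wrist','w10')
E
```

```text
t: 24.05
position: [0.5109, 0.2655, 0.1646]
tcp_rot: [[0.999, 0.032, -0.003], [0.032, -0.999, -0.001], [-0.003, 0.001, -1.0]]
force: [0.0, -0.5, -2.4]
opening: 0.166
t 24.05 pos [0.5109 0.2655 0.1646] yyaw -88.15 F [ 0.  -0.5 -2.4] open 0.166 j [-75.  31.  57. 108. -31.  58. -92.]
[-0.0008, -0.0016, 0.0096] [0.08, 0.2, 0.05]
t: 24.85
position: [0.513, 0.2629, 0.1556]
tcp_rot: [[0.728, 0.028, -0.685], [0.02, -1.0, -0.02], [-0.685, 0.001, -0.728]]
force: [0.9, 0.7, -1.2]
opening: 0.17
t: 25.25
position: [0.5118, 0.2653, 0.157]
tcp_rot: [[0.719, 0.031, -0.694], [0.023, -1.0, -0.021], [-0.694, -0.001, -0.72]]
force: [-0.1, -0.4, -1.5]
opening: 0.168
t 25.25 pos [0.5118 0.2653 0.157 ] yyaw -88.2 F [-0.1 -0.4 -1.5] open 0.168 j [-46.  54.  41.  76. -36. 107. -89.]
[-0.0138, -0.0017, -0.0118] [-0.05, 43.96, 0.02]
```

View pics/w10.png

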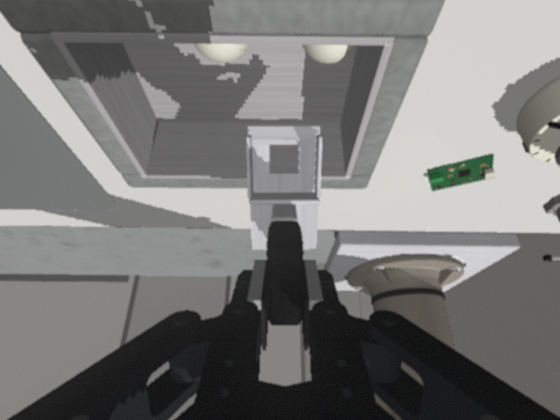

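Both balls lie in the tank at (220,50) and (325,50), and the scoop is empty. I'll level it and take it to the rest plate.

```bash
python3 -m creep '[[[-0.003,0,-0.003],[0,8,0],0],[[-0.006,0,-0.006],[0,16,0],0],[[-0.009,0,-0.009],[0,24,0],0],[[-0.012,0,-0.011],[0,32,0],0],[[-0.014,0,-0.012],[0,40,0],0],[[-0.014,0,-0.012],[0,44,0],0],[[-0.014,0,-0.012],[0,44,0],0]]' 
python3 -m creep '[[[0.015,0.04,0],[0,0,0],0],[[0.03,0.08,0],[0,0,0],0],[[0.05,0.12,0],[0,0,0],0],[[0.07,0.16,0],[0,0,0],0],[[0.09,0.2,0],[0,0,0],0],[[0.11,0.24,0],[0,0,0],0],[[0.13,0.28,0],[0,0,0],0],[[0.135,0.31,0],[0,0,0],0]]' 
python3 -m creep '[[[0.001,0,0],[0,0,0],0],[[0.001,0,0],[0,0,0],0],[[0.001,0,0],[0,0,0],0]]'
python3 - <<'E'
from h import *
go([.651,-.0555,.0508],-90)
E
```

```text
t: 26.0
position: [0.507, 0.2662, 0.175]
tcp_rot: [[0.999, 0.034, -0.003], [0.034, -0.999, 0.003], [-0.003, -0.003, -1.0]]
force: [0.5, -0.2, -0.8]
opening: 0.166
t: 26.8
position: [0.6565, -0.0441, 0.1744]
tcp_rot: [[1.0, 0.029, -0.002], [0.029, -1.0, -0.001], [-0.002, 0.001, -1.0]]
force: [0.3, 0.4, -1.4]
opening: 0.171
t: 27.1
position: [0.6558, -0.0392, 0.1738]
tcp_rot: [[0.999, 0.033, -0.003], [0.033, -0.999, 0.001], [-0.003, -0.001, -1.0]]
force: [-0.7, 0.1, -1.6]
opening: 0.167
t 27.1 pos [ 0.6558 -0.0392  0.1738] yyaw -88.13 F [-0.7  0.1 -1.6] open 0.167 j [-36.  36.  51.  96. -31.  63. -63.]
[-0.005, 0.0163, 0.123] [-0.08, 0.16, 1.87]
```

```bash
python3 -m creep '[[[-0.005,0.0163,0.03],[0,0,1.9],0],[[-0.005,0.0163,0.07],[0,0,1.9],0],[[-0.005,0.0163,0.1],[0,0.15,1.9],0],[[-0.005,0.0163,0.115],[0,0.15,1.9],0],[[-0.005,0.0163,0.119],[0,0.15,1.9],0],[[-0.005,0.0163,0.119],[0,0.15,1.9],0]]' 
python3 - <<'E'
from h import *
go([.651,-.0555,.0508],-90)
E
```

```text
t: 27.7
position: [0.6515, -0.0563, 0.0556]
tcp_rot: [[1.0, -0.001, 0.001], [-0.001, -1.0, 0.0], [0.001, -0.0, -1.0]]
force: [0.7, -0.1, -1.1]
opening: 0.168
t 27.7 pos [ 0.6515 -0.0563  0.0556] yyaw -90.05 F [ 0.7 -0.1 -1.1] open 0.168 j [-31.  44.  45. 101. -39.  52. -59.]
[-0.0005, -0.0008, 0.0048] [-0.0, -0.07, -0.05]
```

```bash
python3 -m creep '[[[0,0,0.002],[0,0,0],0],[[0,0,0.004],[0,0,0],0],[[0,0,0.0055],[0,0,0],0],[[0,0,0.0055],[0,0,0],0]]' 
python3 -m creep '[[[0,0,0],[0,0,0],0.25],[[0,0,0],[0,0,0],0.35],[[0,0,0],[0,0,0],0.6],[[0,0,0],[0,0,0],0.6],[[0,0,-0.02],[0,0,0],0.6],[[0,0,-0.06],[0,0,0],0.6],[[0,0,-0.11],[0,0,0],0.6],[[0,0,-0.15],[0,0,0],0.6]]' 
python3 - <<'E'
from h import *
go([.48,.01,.2],-90)
s=arm.sense();c,p,d=grab('wrist','w11'); grab('top','top1'); z=load('w11'); P=cloud(z)
H=P[:,:,2]; m=(z['d']>0)&(H>.07)&(H<.1)&(np.hypot(P[:,:,0]-.65,P[:,:,1]+.055)<.05)
q=P[m]; print(len(q)); 
if len(q)>20: print(cv2.minAreaRect((q[:,:2]*1000).astype(np.float32)), q[:,2].max(), np.median(q[:,2]))
# timer in top
z=load('top1'); P=cloud(z); H=P[:,:,2]; g=(z['d']>0)&(H>.03)&(H<.095)&(P[:,:,0]>.4)&(P[:,:,0]<.6)&(P[:,:,1]>-.06)&(P[:,:,1]<.1)
n,l,st,c=cv2.connectedComponentsWithStats(g.astype(np.uint8)); 
for i in range(1,n):
    if st[i,4]>100:
        q=P[l==i]; print('timer',st[i],cv2.minEnclosingCircle((q[:,:2]*1000).astype(np.float32)))
        k=q[q[:,2]>.07]; print('bar',len(k),cv2.minAreaRect((k[:,:2]*1000).astype(np.float32)))
a=cv2.resize(load('top1')['p'][150:290,220:350,::-1],None,fx=4,fy=4,interpolation=3); cv2.imwrite('pics/c3.png',a)
E
```

```text
t: 28.1
position: [0.6516, -0.0569, 0.0504]
tcp_rot: [[1.0, -0.002, 0.002], [-0.002, -1.0, 0.0], [0.002, -0.0, -1.0]]
force: [-0.3, 0.5, 2.5]
opening: 0.166
t: 28.9
position: [0.6511, -0.0575, 0.202]
tcp_rot: [[1.0, -0.003, 0.002], [-0.003, -1.0, -0.001], [0.002, 0.001, -1.0]]
force: [0.4, 0.7, 0.1]
opening: 0.599
t 28.9 pos [ 0.6511 -0.0575  0.202 ] yyaw -90.15 F [0.4 0.7 0.1] open 0.599 j [-36.  35.  53.  95. -30.  66. -65.]
[-0.1713, -0.067, 0.0017] [0.03, -0.11, -0.15]
868
((651.4598388671875, -55.70759963989258), (16.31451988220215, 39.78319549560547), 89.23904418945312) 0.08810455686403668 0.08595794829029885
```

View pics/c3.png

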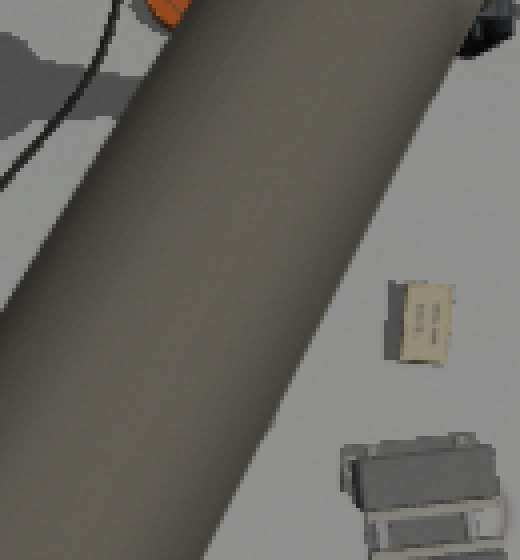

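The scoop stands upright on the plate; its grip reads (0.651,-0.056) with the top at 0.086, so it is level. The arm hides the timer in the top view, so I'll go above it, turning to match the bar.

```bash
python3 -m creep '[[[-0.04,-0.01,-0.03],[0,0,-8],0.6],[[-0.08,-0.03,-0.05],[0,0,-16],0.6],[[-0.12,-0.045,-0.05],[0,0,-24],0.6],[[-0.16,-0.06,-0.05],[0,0,-32],0.6],[[-0.171,-0.067,-0.05],[0,0,-40],0.6],[[-0.171,-0.067,-0.05],[0,0,-48],0.6],[[-0.171,-0.067,-0.05],[0,0,-56],0.6],[[-0.171,-0.067,-0.05],[0,0,-60],0.6]]' >/dev/null
python3 -m creep '[[[0,0,0],[0,0,-8],0.6],[[0,0,0],[0,0,-16],0.6],[[0,0,0],[0,0,-24],0.6],[[0,0,0],[0,0,-32],0.6],[[0,0,0],[0,0,-40],0.6],[[0,0,0],[0,0,-48],0.6],[[0,0,0],[0,0,-56],0.6],[[0,0,0],[0,0,-60],0.6]]' >/dev/null
python3 -m creep '[[[0,0,0],[0,0,-8],0.6],[[0,0,0],[0,0,-16],0.6],[[0,0,0],[0,0,-24],0.6],[[0,0,0],[0,0,-29],0.6],[[0,0,0],[0,0,-29],0.6],[[0,0,0],[0,0,-29],0.6]]' >/dev/null
python3 - <<'E'
from h import *
go([.48,.01,.25],59)
grab('wrist','w12'); z=load('w12'); P=cloud(z); H=P[:,:,2]
g=(z['d']>0)&(H>.025)&(H<.095)&(P[:,:,0]>.38)&(P[:,:,0]<.6)&(P[:,:,1]>-.06)&(P[:,:,1]<.12)
n,l,st,c=cv2.connectedComponentsWithStats(g.astype(np.uint8))
for i in range(1,n):
    if st[i,4]>800:
        q=P[l==i]; print('timer',st[i],cv2.minEnclosingCircle((q[:,:2]*1000).astype(np.float32)))
        k=q[q[:,2]>.074]; print('bar',len(k),cv2.minAreaRect((k[:,:2]*1000).astype(np.float32)),np.median(k[:,2]))
E
```

```text
t 31.2 pos [0.4797 0.0103 0.2491] yyaw 58.73 F [-0.2  0.1  0.3] open 0.597 j [-46.   6.  41. 114.  -5.  61.  56.]
[-0.0004, -0.0001, -0.0009] [0.01, 0.02, -0.27]
timer [ 253  132   75   78 4464] ((479.92449951171875, 16.63859748840332), 44.974464416503906)
bar 608 ((481.6794128417969, 15.978540420532227), (13.260028839111328, 46.43878936767578), 59.29728698730469) 0.08383046002308667
```

View pics/w12.png

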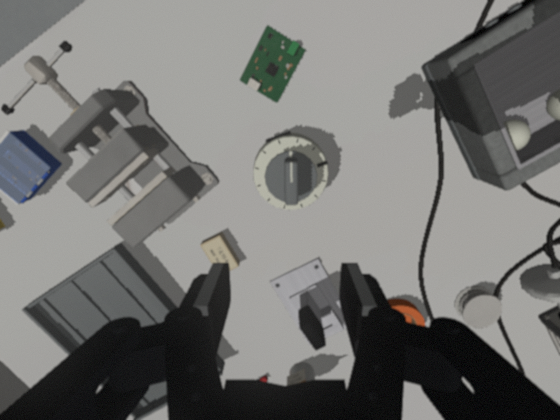

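The timer is at (291,172), with its long mark at about (322,163) and the pointer towards (290,153). The balls are visible in the tank at (515,133) and (555,105). I'll measure the mark direction against the bar.

```bash
python3 - <<'E'
from h import *
z=load('w12'); p=z['p'].astype(int).sum(-1)/3
f=ray
c=np.array([.4803,.0164])
W=np.array([[f(z,u,v,.046)[:2] for u in range(240,345)] for v in range(120,225)])-c
r=np.hypot(W[...,0],W[...,1])*1000; a=np.degrees(np.arctan2(W[...,1],W[...,0]))%360; pp=p[120:225,240:345]
m=(r>32)&(r<42)&(pp<90)
h=np.histogram(a[m],bins=np.arange(0,361,5))[0]; print([(i*5,int(n)) for i,n in enumerate(h) if n])
n,l,st,cc=cv2.connectedComponentsWithStats(m.astype(np.uint8))
for i in range(1,n):
    if st[i,4]>3: print(st[i,4],'yaw',np.median(a[l==i]).round(1),'r',r[l==i].min().round(),r[l==i].max().round(), 'px',cc[i]+[240,120])
x=cv2.resize(z['p'][120:225,240:345,::-1],None,fx=5,fy=5,interpolation=3); cv2.imwrite('pics/c4.png',x)
go([.481,.0163,.25],59.3)
E
```

```text
[(70, 3), (75, 23), (80, 14), (105, 6), (340, 1)]
6 yaw 108.5 r 38.0 41.0 px [313.16666667 148.        ]
40 yaw 79.1 r 32.0 42.0 px [320.825 163.85 ]
t 31.25 pos [0.4798 0.0103 0.2492] yyaw 58.75 F [ 0.3 -0.3 -0.6] open 0.6 j [-46.   6.  41. 114.  -5.  61.  56.]
[0.0021, 0.0058, -0.0008] [0.01, 0.02, -0.55]
```

View pics/c4.png

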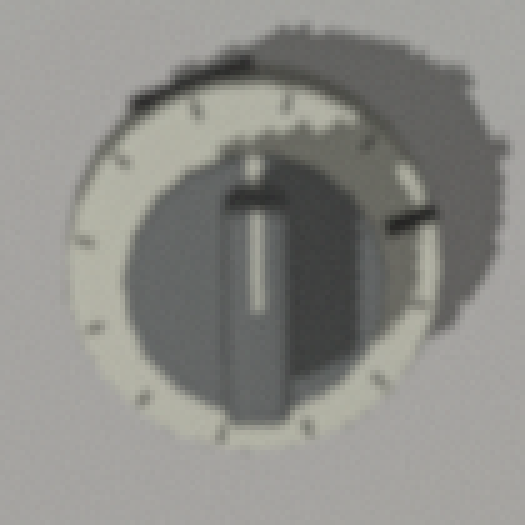

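The crop shows the pointer line at the top, (255,170), and the long mark at (415,218), which is yaw 79°. The pointer is at yaw 149°, so a 70° clockwise turn is needed. I'll descend onto the bar.

```bash
python3 -m creep '[[[0.002,0.0058,0.03],[0,0,-0.5],0.6],[[0.002,0.0058,0.07],[0,0,-0.5],0.6],[[0.002,0.0058,0.11],[0,0,-0.5],0.6],[[0.002,0.0058,0.14],[0,0,-0.5],0.6],[[0.002,0.0058,0.165],[0,0,-0.5],0.6],[[0.002,0.0058,0.18],[0,0,-0.5],0.6],[[0.002,0.0058,0.188],[0,0,-0.5],0.6],[[0.002,0.0058,0.188],[0,0,-0.5],0.6]]' 
python3 - <<'E'
from h import *
go([.481,.0163,.060],59.3)
E
```

```text
t: 32.05
position: [0.4809, 0.0162, 0.0607]
tcp_rot: [[-0.86, 0.51, -0.001], [0.51, 0.86, -0.001], [0.0, -0.001, -1.0]]
force: [0.5, -0.2, -0.6]
opening: 0.601
t 32.05 pos [0.4809 0.0162 0.0607] yyaw 59.33 F [ 0.5 -0.2 -0.6] open 0.601 j [-36.  25.  33. 124. -22.  37.  72.]
[-0.0001, 0.0001, 0.0007] [-0.05, -0.02, 0.03]
```

```bash
python3 -m creep '[[[0,0,0],[0,0,0],0.4],[[0,0,0],[0,0,0],0.25],[[0,0,0],[0,0,0],0.1],[[0,0,0],[0,0,0],0],[[0,0,0],[0,0,0],0],[[0,0,0],[0,0,0],0],[[0,0,0.002],[0,0,0],0],[[0,0,0.004],[0,0,0],0]]' 50
python3 -m creep '[[[0,0,0.002],[0,0,0],0],[[0,0,0.003],[0,0,0],0],[[0,0,0.003],[0,0,0],0],[[0,0,0.003],[0,0,0],0]]'
python3 - <<'E'
from h import *
for i in range(1): go([.481,.0163,.055],59.3)
E
```

```text
t: 32.85
position: [0.4817, 0.0164, 0.0576]
tcp_rot: [[-0.861, 0.509, 0.001], [0.509, 0.861, 0.0], [-0.001, 0.001, -1.0]]
force: [-1.0, 0.7, 4.8]
opening: -0.001
t: 33.25
position: [0.4817, 0.0164, 0.0548]
tcp_rot: [[-0.861, 0.509, 0.001], [0.509, 0.861, 0.001], [-0.001, 0.001, -1.0]]
force: [-2.9, 0.8, 10.1]
opening: -0.004
t 33.25 pos [0.4817 0.0164 0.0548] yyaw 59.37 F [-2.9  0.8 10.1] open -0.004 j [-36.  25.  33. 124. -23.  36.  73.]
[0.0006, -0.0005, -0.0002] [0.06, 0.04, 0.07]
```

The fingers shut fully with 10 N upward, so they missed the bar and are pressing on the disc. I'll measure where the timer is now.

```bash
cat > tm.py <<'E'
from h import *
import sys
def timer(n):
    grab('wrist',n); z=load(n); P=cloud(z); H=P[:,:,2]
    g=(z['d']>0)&(H>.025)&(H<.1)&(P[:,:,0]>.36)&(P[:,:,0]<.62)&(P[:,:,1]>-.1)&(P[:,:,1]<.15)
    g[250:]=0
    k,l,st,c=cv2.connectedComponentsWithStats(g.astype(np.uint8))
    for i in range(1,k):
        if st[i,4]>300:
            q=P[l==i]; print('obj',st[i],cv2.minEnclosingCircle((q[:,:2]*1000).astype(np.float32)),'zmed',np.median(q[:,2]).round(3))
            b=q[q[:,2]>.074]
            if len(b)>30: print('  bar',len(b),cv2.minAreaRect((b[:,:2]*1000).astype(np.float32)),np.median(b[:,2]).round(4))
timer(sys.argv[1])
E
python3 tm.py w13
python3 - <<'E'
from h import *
z=load('w13');P=cloud(z)
print((P[100:300:10,200:370:10,2]*1000).astype(int))
E
```

```text
obj [   0  155  120   95 4067] ((397.89776611328125, -83.76110076904297), 38.22251892089844) zmed 0.054
  bar 81 ((408.7084045410156, -75.65221405029297), (10.093775749206543, 2.725792407989502), 16.862974166870117) 0.0822
obj [ 213  161  145   89 9856] ((477.51165771484375, 18.67288589477539), 43.26386642456055) zmed 0.037
  bar 565 ((465.4576416015625, 25.824508666992188), (13.733999252319336, 9.572022438049316), 60.43577194213867) 0.077
[[  0   0   0   1   0   0   3   1   0   1   0   0   0   0   0   0 220]
 [ -1   0   0   0   0   0   1   0   0   1   0   1   1   0   0   1   1]
 [  0  -1   0   0   0   0   0   0   0   0   0   0   0   0   0   0   0]
 [  0   0   1   0   0   0   0   0   0   0   0   0   1   0   0   1   0]
 [  0   0   0   0   0   0   0   0   0   0   1   0   0   1   0   0   0]
 [  0   0   0   0   1   0   0   0   0  -2   0   0   0   0   0   0   0]
 [  0   0   1   0   0   0   0   0  18   0   0   0   0   1   0   0   0]
 [  0   0   0   0   0  18  26  30  30  31  28  23   8   0   0   0   0]
 [  1   0   0   0  26  34  38  35  36  36  36  36  35  17   1   0   0]
 [  1   0   0  21  37  35  35  35  36  35  36  35  36  35  16   1   0]
 [ -1   0   0  37  36  37  36  36  42  43  35  35  36  35  36   0   0]
 [  0   0  35  35  36  35  46  47  47  47  47  47  35  35  36  35   0]
 [  0   1  36  36  36  47  48  47  61  59  47  48  47  36  34  37   0]
 [  1   0  36  36  46  47  47  47  74  74  47  48  47  47  39  36   0]
 [  0   0  37  36  48  46  46  75  78  77  46  47  48  48  35  35   0]
 [  0   0  36  36  47  48  47  46  77  78  46  48  47  46  36  36   0]
 [  0   0  36  35  47  47  48  82  81  81  47  47  48  46  36  36   0]
 [  0   0   0  37  36  47  83  91  91  91  83  84  48  35  35   0   0]
 [  0   0   0  36  35  46  92  99  99 100 100  93  46  37   0   0   0]
 [  0   1   0   0   0  37 100 107 106 106 108 100  36   0   0   0   1]]
```

```bash
python3 - <<'E'
from h import *
s=arm.sense(); print(s['opening'],s['force'])
for n in ('w13','w9'):
    z=load(n);P=cloud(z)
    Q=(P[250:300:10,236:336:5])
    print(n); print((Q[...,2]*1000).astype(int)); print((z['p'].astype(int).sum(-1)//3)[250:300:10,236:336:5])
z=load('w13');P=cloud(z); R=np.array(s['tcp_rot']); T=(P-np.array(s['position']))@R
for r in (220,230,240,250,255,260,265,270,280): print(r,[(int(c),*(T[r,c]*1000).astype(int)) for c in range(258,320,6)])
E
```

```text
0.0009259418076436156 [-2.02972013  0.54538237  9.18152008]
w13
[[ 47  48  47  48  47  47  47  75  77  77  78  77  77  48  47  47  45  46
   46  48]
 [ 46  47  47  47  46  48  48 220  83  83  83  82  81  46  47  48  48  47
   48  48]
 [ 36  47  47  47  48  83  84  92  92  92  92  91  92  83  84  47  47  46
   47  35]
 [ 35  36  36  47  92  93  94  99 100 100 100 100 100  93  92  91  93  46
   37  37]
 [  2  35  36 102 101 101 100 107 108 107 107 107 107 107  99 101 101  36
   35   1]]
[[101  96  98  95  95  96  95  56  54  54  93  54  55  56  54  54  55  60
   56  57]
 [128  97  99  98  97  96  93  61  55  44  38  52  52  57  54  58  57  52
   92  93]
 [168 125  98  96  95  57  55  53  55  36  25  53  51  38  35  47  55  56
   89 164]
 [169 168 166  98  31  30  29  51  54  35  22  56  54  40  22  27  51 122
  168  89]
 [155 157 168 106  32  30  28  52  52  31  23  52  51  49  22  20  20 166
  164 158]]
w9
[[ 16  16  17  21  21  21  94  98  99 100  99  99  98  98  15  15  15  15
   16  16]
 [ 17  16  16  16  90  90  97  98  98  99  99  99  99  98  91  90  16  16
   16  15]
 [ 16  17  
[... 4832 characters left out ...]
(-28)), (306, np.int64(8), np.int64(9), np.int64(-30)), (312, np.int64(-12), np.int64(15), np.int64(8)), (318, np.int64(-11), np.int64(19), np.int64(7))]
280 [(258, np.int64(7), np.int64(-11), np.int64(-38)), (264, np.int64(7), np.int64(-8), np.int64(-38)), (270, np.int64(11), np.int64(-5), np.int64(-44)), (276, np.int64(11), np.int64(-3), np.int64(-45)), (282, np.int64(11), np.int64(-1), np.int64(-45)), (288, np.int64(11), np.int64(1), np.int64(-44)), (294, np.int64(11), np.int64(3), np.int64(-45)), (300, np.int64(11), np.int64(6), np.int64(-45)), (306, np.int64(7), np.int64(9), np.int64(-37)), (312, np.int64(7), np.int64(11), np.int64(-38)), (318, np.int64(-17), np.int64(19), np.int64(6))]
```

The fingers seem to end about 23 mm above the reported TCP. In both this picture and the scoop one, their lowest visible points are 23–27 mm above it, so here they closed on top of the bar. I'll lift, open, re-measure the timer and go about 21 mm deeper.

```bash
python3 -m creep '[[[0,0,-0.01],[0,0,0],0],[[0,0,-0.04],[0,0,0],0],[[0,0,-0.08],[0,0,0],0.5],[[0,0,-0.1],[0,0,0],0.5],[[0,0,-0.1],[0,0,0],0.5],[[0,0,-0.1],[0,0,0],0.5]]'
python3 tm.py w14
python3 - <<'E'
from h import *
go([.4817,.0164,.062],59.3)
z=load('w14'); p=z['p'].astype(int).sum(-1)/3
c=np.array([.4803,.0164]); 
W=np.array([[ray(z,u,v,.046)[:2] for u in range(560)] for v in range(260)])-c
r=np.hypot(W[...,0],W[...,1])*1000; a=np.degrees(np.arctan2(W[...,1],W[...,0]))%360
m=(r>32)&(r<42)&(p[:260]<90); n,l,st,cc=cv2.connectedComponentsWithStats(m.astype(np.uint8))
for i in range(1,n):
    if st[i,4]>12: print(st[i,4],'yaw',np.median(a[l==i]).round(1),cc[i].round())
E
```

```text
t: 33.9
position: [0.4812, 0.0167, 0.1544]
tcp_rot: [[-0.861, 0.509, 0.001], [0.509, 0.861, 0.001], [-0.001, 0.001, -1.0]]
force: [0.3, 0.1, -1.2]
opening: 0.498
obj [  58  138  116  100 3756] ((404.7369079589844, -83.78060913085938), 44.770816802978516) zmed 0.075
  bar 1922 ((401.96710205078125, -86.220703125), (81.88886260986328, 23.429264068603516), 8.001623153686523) 0.0887
obj [ 236  143   98  101 7435] ((479.38360595703125, 17.340381622314453), 45.013858795166016) zmed 0.052
  bar 1124 ((481.267578125, 17.023914337158203), (13.75490665435791, 45.80848693847656), 59.00141525268555) 0.0837
t 33.95 pos [0.4807 0.0165 0.1538] yyaw 59.4 F [-0.2  0.5 -0.5] open 0.501 j [-43.  15.  40. 120. -13.  49.  64.]
[-0.001, 0.0004, 0.0918] [-0.01, -0.01, 0.1]
17 yaw 108.9 [315. 165.]
73 yaw 79.7 [325. 186.]
15 yaw 341.1 [292. 237.]
```

```bash
python3 -m creep '[[[-0.0005,0.0006,0.03],[0,0,0.3],0.5],[[-0.0005,0.0006,0.06],[0,0,0.3],0.5],[[-0.0005,0.0006,0.085],[0,0,0.3],0.5],[[-0.0005,0.0006,0.098],[0,0,0.3],0.5],[[-0.0005,0.0006,0.103],[0,0,0.3],0.5],[[-0.0005,0.0006,0.103],[0,0,0.3],0.5]]'
python3 -m creep '[[[0,0,0.002],[0,0,0],0.4],[[0,0,0.004],[0,0,0],0.4],[[0,0,0.006],[0,0,0],0.4],[[0,0,0.008],[0,0,0],0.4],[[0,0,0.008],[0,0,0],0.4]]'
python3 - <<'E'
from h import *
go([.4812,.0168,.042],59)
grab('wrist','w15'); z=load('w15');P=cloud(z); s=arm.sense(); R=np.array(s['tcp_rot']); T=(P-np.array(s['position']))@R*1000
for r in range(200,300,12): print(r,[(int(T[r,c,1]),int(P[r,c,2]*1000)) for c in range(225,340,8)])
E
```

```text
t: 34.55
position: [0.4818, 0.0163, 0.051]
tcp_rot: [[-0.858, 0.514, -0.0], [0.514, 0.858, -0.001], [0.0, -0.001, -1.0]]
force: [-0.2, -0.3, 0.3]
opening: 0.502
t: 35.05
position: [0.4821, 0.0167, 0.0434]
tcp_rot: [[-0.858, 0.514, 0.001], [0.514, 0.858, 0.0], [-0.001, 0.001, -1.0]]
force: [-0.4, 0.6, -0.2]
opening: 0.403
t 35.05 pos [0.4821 0.0167 0.0434] yyaw 59.09 F [-0.4  0.6 -0.2] open 0.403 j [-35.  27.  32. 124. -25.  35.  74.]
[0.0008, -0.0004, 0.0014] [0.03, 0.04, 0.09]
200 [(-32, 31), (-27, 36), (-23, 36), (-19, 36), (-14, 35), (-10, 36), (-6, 35), (-1, 36), (2, 35), (6, 36), (10, 36), (15, 36), (19, 36), (23, 36), (27, 36)]
212 [(-32, 35), (-27, 36), (-23, 36), (-19, 36), (-14, 36), (-10, 36), (-5, 53), (-1, 55), (2, 53), (5, 52), (10, 36), (15, 36), (19, 36), (23, 36), (28, 35)]
224 [(-32, 36), (-28, 36), (-23, 36), (-17, 52), (-13, 54), (-9, 53), (-5, 53), (-1, 55), (2, 54), (5, 54), (9, 53), (14, 51), (17, 52), (24, 35), (28, 36)]
236 [(-32, 36), (-28, 36), (-21, 54), (-17, 53), (-13, 53), (-9, 53), (-5, 69), (-1, 71), (1, 70), (5, 69), (9, 55), (14, 54), (17, 54), (21, 53), (28, 35)]
248 [(-33, 36), (-26, 53), (-21, 54), (-18, 53), (-13, 53), (-9, 54), (-4, 82), (-1, 82), (1, 82), (5, 81), (10, 54), (14, 53), (18, 54), (22, 54), (26, 53)]
260 [(-33, 37), (-26, 53), (-22, 53), (-18, 54), (-14, 53), (-10, 54), (-4, 84), (-1, 83), (1, 84), (5, 83), (0, 208), (14, 54), (18, 53), (22, 53), (26, 53)]
272 [(-26, 74), (-21, 82), (-18, 82), (-18, 54), (-14, 54), (-10, 53), (-4, 84), (-1, 84), (1, 83), (5, 82), (10, 54), (14, 53), (17, 67), (18, 81), (21, 82)]
284 [(-23, 92), (-20, 92), (-17, 91), (-18, 53), (-14, 53), (-10, 54), (-4, 83), (-1, 83), (1, 83), (5, 82), (10, 54), (14, 53), (16, 70), (17, 91), (20, 91)]
296 [(-22, 99), (-19, 100), (-16, 95), (-18, 53), (-14, 54), (-10, 54), (-5, 83), (-1, 83), (1, 84), (5, 83), (10, 54), (14, 53), (16, 71), (16, 96), (19, 100)]
```

No contact at TCP 0.043, and the fingers now flank the bar with it centred. I'll close and check the opening.

```bash
python3 -m creep '[[[0,0,0.002],[0,0,0],0.25],[[0,0,0.002],[0,0,0],0],[[0,0,0.002],[0,0,0],0],[[0,0,0.002],[0,0,0],0],[[0,0,0.002],[0,0,0],0],[[0,0,0.002],[0,0,0],0]]' 60
python3 - <<'E'
from h import *
go([.4812,.0168,.042],59)
E
```

```text
t: 35.7
position: [0.4821, 0.0167, 0.0414]
tcp_rot: [[-0.858, 0.514, 0.001], [0.514, 0.858, 0.0], [-0.001, 0.0, -1.0]]
force: [-1.0, 0.8, 0.5]
opening: 0.147
t 35.7 pos [0.4821 0.0167 0.0414] yyaw 59.09 F [-1.   0.8  0.5] open 0.147 j [-35.  27.  32. 124. -25.  35.  74.]
[0.0008, -0.0003, -0.0006] [0.02, 0.03, 0.09]
```

Gripped (0.147 ≈ 13 mm). I'll press about 6 mm to get roughly 9 N.

```bash
python3 -m creep '[[[0,0,0.002],[0,0,0],0],[[0,0,0.004],[0,0,0],0],[[0,0,0.006],[0,0,0],0],[[0,0,0.006],[0,0,0],0],[[0,0,0.006],[0,0,0],0]]'
python3 -m creep '[[[0,0,0],[0,0,0],0],[[0,0,0],[0,0,0],0]]'
```

```text
t: 36.2
position: [0.4822, 0.0167, 0.0357]
tcp_rot: [[-0.858, 0.514, 0.001], [0.514, 0.858, 0.001], [-0.0, 0.001, -1.0]]
force: [-3.0, 1.5, 8.8]
opening: 0.152
t: 36.4
position: [0.4822, 0.0167, 0.0357]
tcp_rot: [[-0.858, 0.514, 0.001], [0.514, 0.858, 0.001], [-0.0, 0.001, -1.0]]
force: [-2.7, 0.3, 8.2]
opening: 0.146
```

```bash
python3 -m creep '[[[0,0,0],[0,0,5],0],[[0,0,0],[0,0,10],0],[[0,0,0],[0,0,15],0],[[0,0,0],[0,0,20],0],[[0,0,0],[0,0,25],0],[[0,0,0],[0,0,30],0],[[0,0,0],[0,0,35],0],[[0,0,0],[0,0,35],0]]'
python3 -m creep '[[[0,0,0],[0,0,5],0],[[0,0,0],[0,0,10],0],[[0,0,0],[0,0,15],0],[[0,0,0],[0,0,20],0],[[0,0,0],[0,0,25],0],[[0,0,0],[0,0,30],0],[[0,0,0],[0,0,34.5],0],[[0,0,0],[0,0,34.5],0]]'
cat > mk.py <<'E'
from h import *
import sys
n=sys.argv[1]; g0=float(sys.argv[2]); cx,cy=map(float,sys.argv[3:5])
grab('wrist',n); z=load(n); p=z['p'].astype(int).sum(-1)/3
W=np.array([[ray(z,u,v,.046)[:2] for u in range(560)] for v in range(420)])-[cx,cy]
r=np.hypot(W[...,0],W[...,1])*1000; a=np.degrees(np.arctan2(W[...,1],W[...,0]))%360
m=(r>33)&(r<41)&(p<90); k,l,st,cc=cv2.connectedComponentsWithStats(m.astype(np.uint8))
for i in range(1,k):
    if st[i,4]>15: print(st[i,4],'yaw',np.median(a[l==i]).round(1),'r',r[l==i].min().round(),r[l==i].max().round(),cc[i].round())
E
python3 mk.py w16 0 .480 .0168
python3 - <<'E'
from h import *
go([.4812,.0168,.042],-10.5)
z=load('w16');P=cloud(z);H=P[:,:,2]
g=(z['d']>0)&(H>.03)&(H<.06)&(np.hypot(P[:,:,0]-.48,P[:,:,1]-.0168)<.06)
q=P[g]; print(cv2.minEnclosingCircle((q[:,:2]*1000).astype(np.float32)))
E
```

```text
t: 37.2
position: [0.4824, 0.0167, 0.0357]
tcp_rot: [[-0.406, 0.914, 0.001], [0.914, 0.406, 0.0], [-0.0, 0.001, -1.0]]
force: [-2.6, 0.3, 8.9]
opening: 0.151
t: 38.0
position: [0.4825, 0.0167, 0.0357]
tcp_rot: [[0.183, 0.983, 0.001], [0.983, -0.183, 0.0], [0.0, 0.001, -1.0]]
force: [-2.2, -0.1, 8.4]
opening: 0.151
135 yaw 75.5 r 34.0 41.0 [287. 195.]
21 yaw 102.4 r 38.0 41.0 [249. 197.]
623 yaw 293.7 r 33.0 41.0 [319. 316.]
648 yaw 230.7 r 33.0 41.0 [249. 319.]
t 38.05 pos [0.4825 0.0167 0.0357] yyaw -10.44 F [-2.7  1.2  8. ] open 0.147 j [-48.  34.  50. 125. -43.  39.  22.]
[-0.0001, -0.0013, -0.0063] [0.07, -0.02, 0.06]
((481.4516906738281, 17.43839454650879), 43.04976272583008)
```

The timer held still and the knob turned with the gripper, at 8–9 N press. I'll unpress, release, rise and check.

```bash
python3 -m creep '[[[0,0,-0.003],[0,0,0],0],[[0,0,-0.006],[0,0,0],0],[[0,0,-0.006],[0,0,0],0.3],[[0,0,-0.006],[0,0,0],0.5],[[0,0,-0.006],[0,0,0],0.5],[[0,0,-0.02],[0,0,0],0.5],[[0,0,-0.06],[0,0,0],0.5],[[0,0,-0.1],[0,0,0],0.5]]'
python3 -m creep '[[[0,0,-0.04],[0,0,0],0.5],[[0,0,-0.08],[0,0,0],0.5],[[0,0,-0.1],[0,0,0],0.5],[[0,0,-0.1],[0,0,0],0.5],[[0,0,-0.1],[0,0,0],0.5]]'
python3 tm.py w17
for c in ".480 .0168" ".4815 .0172"; do python3 mk.py w17b 0 $c; done
```

```text
t: 38.85
position: [0.4812, 0.0161, 0.1359]
tcp_rot: [[0.181, 0.983, -0.001], [0.983, -0.181, -0.001], [-0.002, -0.001, -1.0]]
force: [0.7, 0.5, 0.3]
opening: 0.5
t: 39.35
position: [0.4817, 0.0171, 0.235]
tcp_rot: [[0.18, 0.984, 0.001], [0.984, -0.18, 0.001], [0.001, 0.0, -1.0]]
force: [-0.0, 0.5, -0.4]
opening: 0.499
obj [ 246  138   78   78 4748] ((479.84991455078125, 16.933916091918945), 44.86516571044922) zmed 0.038
  bar 676 ((481.3821716308594, 17.286226272583008), (45.03886413574219, 13.803439140319824), 79.89643096923828) 0.0837
41 yaw 75.3 r 33.0 41.0 [287. 145.]
Still running in the background as job /tmp/bash_jobs.1000/1e31b9d9676f (pid 1744). You'll get a notice when it ends.
```

```bash
kill -- -$(cat /tmp/bash_jobs.1000/1e31b9d9676f/pid) 2>/dev/null; timeout 60 python3 - <<'E'
from h import *
def run(n):
    z=load(n); p=z['p'].astype(int).sum(-1)/3; P=cloud(z); H=P[:,:,2]
    g=(z['d']>0)&(H>.03)&(H<.045)&(np.hypot(P[:,:,0]-.48,P[:,:,1]-.017)<.06); g[255:]=0
    (x,y),rr=cv2.minEnclosingCircle((P[g][:,:2]*1000).astype(np.float32))
    b=P[(H>.074)&(H<.1)&(np.hypot(P[:,:,0]-.48,P[:,:,1]-.017)<.04)]; br=cv2.minAreaRect((b[:,:2]*1000).astype(np.float32))
    print(n,'dial',round(x,1),round(y,1),round(rr,1),'bar',np.round(br[0],1),np.round(br[1],1),round(br[2],1))
    f,cx,cy=K(z); v,u=np.mgrid[0:255,200:380]; d=np.stack([(u-cx)/f,-(v-cy)/f,-np.ones(u.shape)],-1)@z['R'].T
    W=(z['t']+d*((.037-z['t'][2])/d[...,2])[...,None])[...,:2]*1000
    for c in ((x,y),tuple(br[0])):
        D=W-c; r=np.hypot(D[...,0],D[...,1]); a=np.degrees(np.arctan2(D[...,1],D[...,0]))%360
        m=(r>32)&(r<43)&(p[0:255,200:380]<90); k,l,st,_=cv2.connectedComponentsWithStats(m.astype(np.uint8))
        print([(int(st[i,4]),a[l==i].mean().round(1),r[l==i].min().round(),r[l==i].max().round()) for i in range(1,k) if st[i,4]>10])
for n in ('w12','w14','w17'): run(n)
E
```

```text
w12 dial 481.6 16.6 43.3 bar [481.7  16. ] [13.3 46.4] 59.3
[(43, np.float64(78.1), np.float64(32.0), np.float64(43.0))]
[(42, np.float64(78.3), np.float64(32.0), np.float64(43.0))]
w14 dial 481.4 16.7 43.2 bar [481.3  17. ] [13.8 45.8] 59.0
[(24, np.float64(108.1), np.float64(37.0), np.float64(43.0)), (79, np.float64(77.5), np.float64(32.0), np.float64(43.0)), (27, np.float64(340.7), np.float64(32.0), np.float64(40.0))]
[(40, np.float64(106.3), np.float64(36.0), np.float64(43.0)), (80, np.float64(77.3), np.float64(32.0), np.float64(43.0)), (29, np.float64(340.3), np.float64(32.0), np.float64(40.0))]
w17 dial 481.5 16.7 43.3 bar [481.4  17.3] [45.  13.8] 79.9
[(62, np.float64(77.7), np.float64(32.0), np.float64(43.0))]
[(64, np.float64(78.0), np.float64(33.0), np.float64(43.0))]
```

The housing stayed put (mark at 78° before and after), and the bar is now at 79.8°. The pointer is on the mark to within about 2°. I'll raise the arm clear and do one final numeric check of everything else.

```bash
timeout 60 python3 -m creep '[[[0,0.03,-0.03],[0,0,0],0.5],[[0,0.03,-0.06],[0,0,0],0.5],[[0,0.03,-0.06],[0,0,0],0.5]]'
timeout 100 python3 - <<'E'
from h import *
grab('top','top2'); grab('scene','sc2'); grab('wrist','w18')
for n in ('top0','top2','scene0','sc2','w12','w18'):
    z=load(n);P=cloud(z);H=P[:,:,2];hsv=cv2.cvtColor(np.ascontiguousarray(z['p']),cv2.COLOR_RGB2HSV); ok=(z['d']>0)&(P[:,:,0]>.2)&(P[:,:,0]<.9)&(abs(P[:,:,1])<.5)&(H<.2)
    o=[n]
    for lab,lo,hi in [('pcb',(45,80,20),(85,255,255)),('tape',(5,150,60),(18,255,255)),('red',(0,120,40),(4,255,255))]:
        m=(cv2.inRange(hsv,lo,hi)>0)&ok
        o.append((lab,int(m.sum()),np.median(P[m],0).round(3).tolist() if m.sum()>10 else None))
    m=ok&(H>.005)&(H<.022)&(abs(P[:,:,0]-.53)<.04)&(abs(P[:,:,1]+.119)<.045); o.append(('fuse',int(m.sum()),np.median(P[m],0).round(3).tolist() if m.sum()>10 else None))
    m=ok&(H>.036)&(H<.068)&(abs(P[:,:,0]-.527)<.05)&(abs(P[:,:,1]-.296)<.07); o.append(('inTank',int(m.sum()),P[m].mean(0).round(3).tolist() if m.sum()>10 else None))
    m=ok&(H>.07)&(H<.1)&(abs(P[:,:,0]-.65)<.04)&(abs(P[:,:,1]+.055)<.04); o.append(('grip',int(m.sum()),np.median(P[m],0).round(3).tolist() if m.sum()>10 else None))
    print(*o,sep='\n  ')
s=arm.sense(); print(s['t'],s['force'])
E
```

```text
t: 39.8
position: [0.5136, 0.0097, 0.2976]
tcp_rot: [[0.183, 0.983, 0.005], [0.983, -0.183, -0.001], [-0.0, 0.005, -1.0]]
force: [0.4, -0.3, -0.4]
opening: 0.501
top0
  ('pcb', 450, [0.369, 0.065, 0.001])
  ('tape', 616, [0.75, 0.031, 0.016])
  ('red', 57, [0.759, -0.128, 0.079])
  ('fuse', 242, [0.53, -0.118, 0.015])
  ('inTank', 0, None)
  ('grip', 113, [0.647, -0.049, 0.085])
top2
  ('pcb', 20, [0.833, 0.235, 0.063])
  ('tape', 623, [0.75, 0.031, 0.016])
  ('red', 56, [0.757, -0.129, 0.077])
  ('fuse', 247, [0.529, -0.118, 0.015])
  ('inTank', 257, [0.564, 0.273, 0.056])
  ('grip', 14, [0.663, -0.053, 0.085])
scene0
  ('pcb', 361, [0.367, 0.064, 0.001])
  ('tape', 229, [0.742, 0.034, 0.019])
  ('red', 112, [0.752, -0.138, 0.064])
  ('fuse', 313, [0.525, -0.122, 0.015])
  ('inTank', 5, None)
  ('grip', 152, [0.642, -0.054, 0.082])
sc2
  ('pcb', 366, [0.367, 0.064, 0.002])
  ('tape', 261, [0.738, 0.034, 0.018])
  ('red', 103, [0.75, -0.136, 0.062])
  ('fuse', 313, [0.525, -0.123, 0.015])
  ('inTank', 132, [0.558, 0.3, 0.051])
  ('grip', 143, [0.645, -0.06, 0.082])
w12
  ('pcb', 1705, [0.367, 0.064, 0.002])
  ('tape', 422, [0.73, 0.055, 0.02])
  ('red', 21, [0.735, -0.183, 0.009])
  ('fuse', 797, [0.523, -0.115, 0.016])
  ('inTank', 851, [0.561, 0.26, 0.054])
  ('grip', 556, [0.646, -0.054, 0.086])
w18
  ('pcb', 781, [0.371, 0.062, 0.002])
  ('tape', 2488, [0.75, 0.031, 0.019])
  ('red', 215, [0.753, -0.126, 0.079])
  ('fuse', 760, [0.529, -0.117, 0.017])
  ('inTank', 0, None)
  ('grip', 589, [0.649, -0.053, 0.086])
39.95 [-0.03692342  0.89643117  0.06176966]
```

Bystanders are unmoved, the balls are in the tank, the scoop stands on its plate, and the arm is clear. I'm handing in.

```bash
timeout 100 python3 -c "
from cell import arm
print(arm.close_job())"
```

```text
the job is handed in; nothing more can be done
None
```

The job is done and handed in at about 40 s of robot time, with no verdict reported.

- **Balls:** Only two were present. I scooped each against the end wall and tipped it into the tank; the fingers touched neither. Both showed in the tank, and the tray was empty.
- **Scoop:** It stands upright on the rest plate, with its origin about 12 mm from the plate's centre.
- **Timer:** I turned the knob about 70° clockwise under an 8–9 N press. The housing did not spin: the mark read 78° before and 77.8° after. The bar reads 79.8°, so the pointer is on the mark to about 2°, short if anything. I left that uncorrected.
- **Bystanders:** The circuit board, fuse carton, tape roll and bottle read unmoved in the last pictures. The arm was clear of everything with no force on it.

**What failed or disagreed:**
- **First knob grasp:** It missed the bar. The fingers ended about 23 mm short of the reported TCP, so they shut on top of the bar and pressed the knob down with about 10 N. The timer did not move, and a grasp about 20 mm deeper worked. The scoop must have been held by the top of its grip for the same reason, but it held.
- **Timer position:** It read about 6 mm further left from the wrist camera than in the first top picture. It may have been knocked aside, or this may be camera error. I used the later, close reading.

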